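# Lay out stripped gearbox parts in reverse for the rebuild

## Task

The four gearbox parts lie on the pads of the aluminium strip-down rack in the order they came out; they go back in the other way round, so move them to the empty plywood build rack in reverse order: the part nearest the robot goes into the bay farthest from the robot, the next one into the next bay, and so on until the farthest part is in the nearest bay. Set each one down gently, upright, in the middle of its own bay, and let go of it.

Things in the scene. Friction and masses are not known exactly. Their poses are not given: they have to be found in the camera images.
- bearing_center (a point): Loose: steel ball bearing lying flat, a plain disc 48 mm in diameter and 22 mm high, with a ring of balls and a dark bore on its top; 0.2 kg. Grip it across its outside, 48 mm. Origin: its centre, half-way up; z up. Starts on a pad of the strip-down rack.
- gear_center (a point): Loose: steel spur gear lying flat, teeth all round, 48 mm over the teeth and 24 mm high, with a round hub 26 mm in diameter standing 10 mm higher on top (34 mm in all); 0.26 kg. Grip it across the teeth, 48 mm (they act as a smooth cylinder). Origin: its centre, half-way up; z up. Starts on a pad of the strip-down rack. The centre is 17 mm above its underside.
- sleeve_center (a point): Loose: dark steel sleeve standing upright, the tallest and slimmest part: a cylinder 34 mm in diameter and 50 mm high with two bright bands; 0.24 kg. Grip it across its outside, 34 mm. Origin: its centre, half-way up; z up. Starts on a pad of the strip-down rack.
- cap_center (a point): Loose: aluminium bearing cap, a bridge-shaped block 46 mm long (its x), 24 mm wide (its y), 34 mm high, arched underneath and with two bolt holes in its top; 0.15 kg. It starts with its length roughly (within 0.25 rad) along the rack. Grip it across its 24 mm width (its y). Origin: its centre, half-way up; z up. Starts on a pad of the strip-down rack.
- pad_bearing: Fixed: black rubber pad 56 x 60 x 4 mm on the strip-down rack, the one on which the ball bearing starts (all four pads look alike). Origin: centre of its underside, which lies on the rack's top; its top, where the part stands, is 4 mm higher. The pads stay put and so go on showing the starting order.
- pad_gear: Fixed: black rubber pad 56 x 60 x 4 mm on the strip-down rack, the one on which the gear starts (all four pads look alike). Origin: centre of its underside, which lies on the rack's top; its top, where the part stands, is 4 mm higher. The pads stay put and so go on showing the starting order.
- pad_sleeve: Fixed: black rubber pad 56 x 60 x 4 mm on the strip-down rack, the one on which the sleeve starts (all four pads look alike). Origin: centre of its underside, which lies on the rack's top; its top, where the part stands, is 4 mm higher. The pads stay put and so go on showing the starting order.
- pad_cap: Fixed: black rubber pad 56 x 60 x 4 mm on the strip-down rack, the one on which the bearing cap starts (all four pads look alike). Origin: centre of its underside, which lies on the rack's top; its top, where the part stands, is 4 mm higher. The pads stay put and so go on showing the starting order.
- strip_rack: Fixed: bare aluminium plate on feet, 290 mm long (its x), 84 mm wide (its y), top 20 mm above the bench. Origin: centre of its underside, on the bench; x runs along the row, away from the robot (within 0.2 rad). The four pads are centred across it at x = -105, -35, 35, 105 mm; which part is on which changes. Stands left or right of the build rack.
- build_rack: Fixed: empty plywood board 288 mm long (its x), 84 mm wide (its y). Origin: centre of its underside, on the bench; x along the row, away from the robot (within 0.2 rad). Five dark dividers across it, 6 mm thick, 10 mm high, make four bays 64 mm long, open at the long sides so fingers fit beside a part. Bay centres x = -105, -35, 35, 105 mm, y = 0; bay floors 20 mm above the origin.
There are look-alikes about, which are no part of the job. Leave any purple look-alike of the part that bears gear_center alone.

How it is judged (in metres and radians):
At the end, for the whole second after the job is handed in: All four parts stand upright (within 0.15 rad) on the floors of the build rack's bays (height within 5 mm), in the reverse of their starting order along the strip-down rack, each within 15 mm of the middle of its bay along and across the rack, released and at rest (((x of pad_bearing in the frame of strip_rack between -0.125 and -0.085 m and x of bearing_center in the frame of build_rack between 0.09 and 0.12 m) or (x of pad_bearing in the frame of strip_rack between -0.055 and -0.015 m and x of bearing_center in the frame of build_rack between 0.02 and 0.05 m) or (x of pad_bearing in the frame of strip_rack between 0.015 and 0.055 m and x of bearing_center in the frame of build_rack between -0.05 and -0.02 m) or (x of pad_bearing in the frame of strip_rack between 0.085 and 0.125 m and x of bearing_center in the frame of build_rack between -0.12 and -0.09 m)) and y of bearing_center in the frame of build_rack between -0.015 and 0.015 m and z of bearing_center in the frame of build_rack between 0.026 and 0.036 m and angle between each of bearing_center, gear_center, sleeve_center, cap_center's own z axis and vertical below 0.15 rad and linear speed of each of bearing, gear, sleeve, cap below 0.02 m/s and angular speed of each of bearing, gear, sleeve, cap below 0.2 rad/s and ((x of pad_gear in the frame of strip_rack between -0.125 and -0.085 m and x of gear_center in the frame of build_rack between 0.09 and 0.12 m) or (x of pad_gear in the frame of strip_rack between -0.055 and -0.015 m and x of gear_center in the frame of build_rack between 0.02 and 0.05 m) or (x of pad_gear in the frame of strip_rack between 0.015 and 0.055 m and x of gear_center in the frame of build_rack between -0.05 and -0.02 m) or (x of pad_gear in the frame of strip_rack between 0.085 and 0.125 m and x of gear_center in the frame of build_rack between -0.12 and -0.09 m)) and y of gear_center in the frame of build_rack between -0.015 and 0.015 m and z of gear_center in the frame of build_rack between 0.032 and 0.042 m and ((x of pad_sleeve in the frame of strip_rack between -0.125 and -0.085 m and x of sleeve_center in the frame of build_rack between 0.09 and 0.12 m) or (x of pad_sleeve in the frame of strip_rack between -0.055 and -0.015 m and x of sleeve_center in the frame of build_rack between 0.02 and 0.05 m) or (x of pad_sleeve in the frame of strip_rack between 0.015 and 0.055 m and x of sleeve_center in the frame of build_rack between -0.05 and -0.02 m) or (x of pad_sleeve in the frame of strip_rack between 0.085 and 0.125 m and x of sleeve_center in the frame of build_rack between -0.12 and -0.09 m)) and y of sleeve_center in the frame of build_rack between -0.015 and 0.015 m and z of sleeve_center in the frame of build_rack between 0.04 and 0.05 m and ((x of pad_cap in the frame of strip_rack between -0.125 and -0.085 m and x of cap_center in the frame of build_rack between 0.09 and 0.12 m) or (x of pad_cap in the frame of strip_rack between -0.055 and -0.015 m and x of cap_center in the frame of build_rack between 0.02 and 0.05 m) or (x of pad_cap in the frame of strip_rack between 0.015 and 0.055 m and x of cap_center in the frame of build_rack between -0.05 and -0.02 m) or (x of pad_cap in the frame of strip_rack between 0.085 and 0.125 m and x of cap_center in the frame of build_rack between -0.12 and -0.09 m)) and y of cap_center in the frame of build_rack between -0.015 and 0.015 m and z of cap_center in the frame of build_rack between 0.032 and 0.042 m); the robot touches nothing.
It fails at once if a part is dropped or slammed onto the build rack: it moves faster than 0.6 m/s with less than 25 mm to go to the bay floor ((x of bearing_center in the frame of build_rack between -0.14 and 0.14 m and y of bearing_center in the frame of build_rack between -0.042 and 0.042 m and z of bearing_center in the frame of build_rack below 0.056 m and linear speed of bearing above 0.6 m/s) or (x of gear_center in the frame of build_rack between -0.14 and 0.14 m and y of gear_center in the frame of build_rack between -0.042 and 0.042 m and z of gear_center in the frame of build_rack below 0.062 m and linear speed of gear above 0.6 m/s) or (x of sleeve_center in the frame of build_rack between -0.14 and 0.14 m and y of sleeve_center in the frame of build_rack between -0.042 and 0.042 m and z of sleeve_center in the frame of build_rack below 0.07 m and linear speed of sleeve above 0.6 m/s) or (x of cap_center in the frame of build_rack between -0.14 and 0.14 m and y of cap_center in the frame of build_rack between -0.042 and 0.042 m and z of cap_center in the frame of build_rack below 0.062 m and linear speed of cap above 0.6 m/s)).
It also fails if it takes over 109 s, if anything falls off the work surface, if the arm or the gripper's body presses on something with over 40 N, if the wrist force passes 120 N, or if a joint passes its speed limit or range.

## Robot

A 6-joint arm with a two-finger parallel gripper is mounted at the origin on the work surface. World frame = base frame: x ahead of the robot, y to its left, z up, the work surface at z = 0. Lengths are in m, angles in degrees, forces in N, time in s.
With the tool pointing down it reaches from about 0.25 to 0.8 m from the base axis. Payload 3.9 kg.
Tool frame: the origin (TCP) lies midway between the tips of the shut fingers; the grasp point (between the pads) lies 19 mm behind it (env.grip_point_offset is the distance from the TCP to the grasp point, in m); z points along the fingers, y is the direction in which the jaws open and shut (so a half turn about z gives the same grasp; the last joint's range is limited). The gripper opens to 85 mm and grips with 20 to 120 N. Pads are 22 mm wide; open, the fingers measure 114 mm over their backs; the gripper's body (76 mm by 85 mm) begins 54 mm behind the grasp point. The pads swing forward as they close: fully open they stand 13 mm farther back than shut.
Start: joints at [75.287, 14.897, -7.913, 67.191, 0, 90], TCP at [0.133, 0.508, 0.231] pointing down, gripper open.
Joint ranges: [-159.42, 159.42], [-47.68, 98.78], [-73.54, 78.23], [-108.79, 121.32], [-90, 84.71], [-180, 180]. Speed limits (degrees/s): [147.25, 147.25, 180, 180, 180, 180].

## Interface

Orientations are given as a 3x3 rotation matrix whose columns are the frame's x, y, z axes.
In Python, from station import env gives the robot as it stands.
- The arm moves only by the shell command python3 -m jog 'ROWS' [FORCE]. ROWS is a JSON object of lists of equal length, an entry for each row: "delta_rot": the turn, a rotation vector about the tool's x, y, z in degrees, a list of three; "delta_pos": the shift along the tool's x, y, z in mm, a list of three; "fingers": the gripper command: -1 is shut, 1 is fully open, values between are in proportion. A call has 1 to 12 rows; each row is the pose to reach, as a shift and turn from the pose commanded when the call began, along the tool's axes at that moment; what a row does not reach only later rows make up. A row lasts 1/12 s, in which the tool goes at most 41.7 mm and 7.16 degrees, less where a joint would pass 70% of its speed; a pose out of reach is approached as far as the arm can. A call with a gripper value outside its range is refused whole. The fingers move at their own pace and stop on an object; FORCE is the grip in N (left out, the last holds). Time passes only in rows, so rows that repeat a pose let the fingers close. It gives the time, the measured TCP pose, the force and the opening at its end, in the units of the state.
- env.observe(): the state, without advancing time (a new reading comes with each control period).
- env.capture(name): name is "scene" or "side" or "wrist"; returns a dict with "pixels" (384x512x3 uint8, red, green, blue), "z_map" (384x512 float32, m along the optical axis (not along the pixel's ray), 0 where there is no reading), "vfov" (degrees; the focal length in pixels is half the picture's height over the tangent of half this angle, whatever the lens; pixels are square), "cx", "cy" (the principal point, pixels), "D" ([k1, k2, p1, p2, k3] as OpenCV has them; the pictures are not rectified), "world_to_cam" (4x4, takes a point from world to camera coordinates); the wrist camera has in their place "hand_eye" (4x4, takes a point from camera to tool coordinates, whose origin is the TCP and whose axes are the flange's). Camera axes: x right, y down, z forward; pixel columns grow to the right and rows downward; lengths in m; the calibration is good to about 2 mm. A picture is of the moment at which its call begins: read the wrist's pose just before it.
- env.sign_off(): hands the job in, once; it reports no verdict.
The state is a dict: "t": time; "joints": joint angles; "joint_velocities": joint speeds; "effort": joint torques, N m; "ee_pos": TCP position; "eef_rot": TCP orientation; "wrist_force": force on the tool from outside, world axes, zero at the start; "ft_torque": the same for the moment, N m; "opening": finger opening in m.
Only numpy, scipy, OpenCV 4.12 (cv2) and the standard library are available. Lean on these libraries where they do the work, as an engineer would, in place of code of your own. Each camera call takes 0.05 s, during which the arm holds its last target.

## Working session

There is one attempt and no reset: what is moved stays moved. The work goes in short steps, Python scripts to look and compute and a shell command to move; the robot and the scene stay as the last step left them, time stands still between calls to the robot, and variables do not carry over. Pictures are saved under pics/ and viewed, and the job is handed in when it is done.

```bash
ls; mkdir -p pics; python3 - <<'E'
from station import env
import cv2,numpy as np
s=env.observe()
print({k:np.round(v,3).tolist() for k,v in s.items()}, env.grip_point_offset)
for n in ("scene","side","wrist"):
    c=env.capture(n); cv2.imwrite(f"pics/{n}0.png",c["pixels"][:,:,::-1])
    print(n,c["vfov"],c["cx"],c["cy"],c["D"]); print(np.round(c.get("world_to_cam",c.get("hand_eye")),4).tolist())
    np.savez(f"{n}0.npz",**c)
E
```

```text
pics
{'t': 0.0, 'joints': [75.286, 14.934, -7.985, 67.19, -0.0, 90.003], 'joint_velocities': [-0.036, -0.055, -0.009, 0.043, -0.09, -0.018], 'effort': [0.0, -40.568, 25.392, 0.019, 0.0, 0.0], 'ee_pos': [0.133, 0.507, 0.23], 'eef_rot': [[-0.967, 0.254, -0.0], [0.254, 0.967, -0.002], [-0.0, -0.002, -1.0]], 'wrist_force': [-0.257, 0.182, -0.516], 'ft_torque': [-0.045, 0.01, 0.022], 'opening': 0.085} 0.0187
scene 50.64744557812268 249.65456276111595 192.54614041629387 [-0.00463571  0.          0.          0.          0.        ]
[[-0.8045, 0.5939, 0.0122, 0.4249], [0.4824, 0.6651, -0.57, -0.1688], [-0.3466, -0.4526, -0.8216, 0.9733], [0.0, 0.0, 0.0, 1.0]]
side 42.20279391024383 251.0059181577467 190.96470407975661 [-0.14474305  0.          0.          0.          0.        ]
[[0.9948, -0.1016, -0.0077, -0.4965], [-0.0751, -0.6799, -0.7294, 0.0429], [0.0689, 0.7262, -0.684, 1.1025], [0.0, 0.0, 0.0, 1.0]]
wrist 65.36719011429464 257.6312777650158 194.52113330534132 [-0.03217571  0.          0.          0.          0.        ]
[[-0.001, -0.9454, -0.3259, 0.0851], [1.0, -0.0008, -0.0006, 0.0013], [0.0003, -0.3259, 0.9454, -0.1425], [0.0, 0.0, 0.0, 1.0]]
```

View pics/scene0.png

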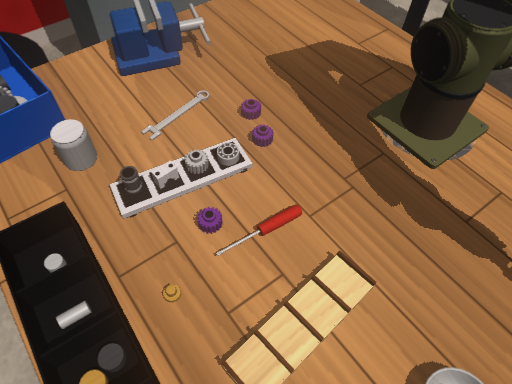

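View pics/side0.png

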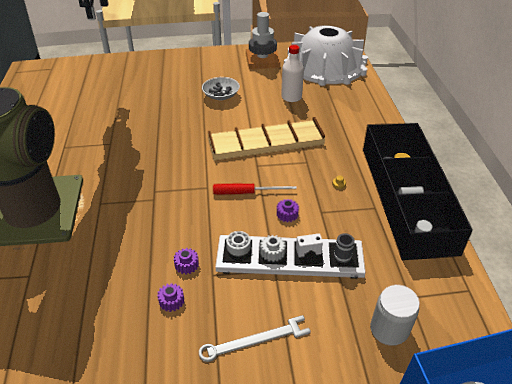

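View pics/wrist0.png

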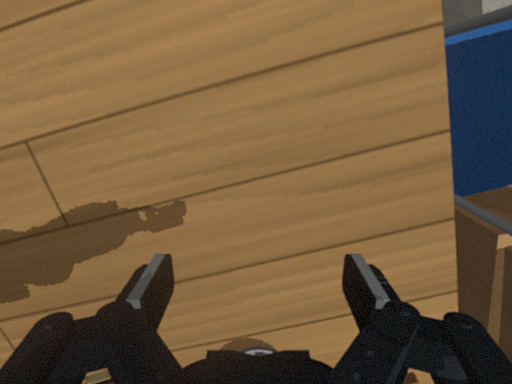

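The scene view shows the four parts on the rack: bearing (228,152), gear (197,162), cap (165,177) and sleeve (130,182). The side view shows them at (238,246), (273,250), (309,250) and (345,250), with the robot at the left of that picture.

- **Gear look-alikes:** purple gears at scene (251,108), (262,135) and (209,220), and at side (186,261), (171,297) and (288,210). The brass bit at (172,292) could also be confused with it. The gear I want is the grey steel one at (197,162) on a rack pad.
- **Sleeve and bearing look-alikes:** the grey can at (73,145), and the pieces in the black tray at (54,262), (73,315), (110,356) and (93,378). None of these is on a pad.
- **Build rack:** scene (300,320), side (268,138).

Next I'll measure positions.

```bash
cat > h.py <<'E'
import numpy as np,cv2
from station import env
def K(c):
    f=c["pixels"].shape[0]/2/np.tan(np.radians(float(c["vfov"]))/2)
    return np.array([[f,0,float(c["cx"])],[0,f,float(c["cy"])],[0,0,1]])
def c2w(c,s=None):
    if "world_to_cam" in c: return np.linalg.inv(c["world_to_cam"])
    T=np.eye(4);T[:3,:3]=s["eef_rot"];T[:3,3]=s["ee_pos"]
    return T@c["hand_eye"]
def rays(c,uv,s=None):
    n=cv2.undistortPoints(np.array(uv,float).reshape(-1,1,2),K(c),np.array(c["D"],float)).reshape(-1,2)
    T=c2w(c,s); d=np.c_[n,np.ones(len(n))]@T[:3,:3].T
    return T[:3,3],d
def onplane(c,uv,z,s=None):
    o,d=rays(c,uv,s); return o+d*((z-o[2])/d[:,2])[:,None]
def cloud(c,s=None):
    H,W=c["z_map"].shape; u,v=np.meshgrid(np.arange(W),np.arange(H))
    o,d=rays(c,np.c_[u.ravel(),v.ravel()],s); 
    return (o+d*c["z_map"].reshape(-1,1)).reshape(H,W,3)
def shot(name,png):
    s=env.observe(); c=env.capture(name); cv2.imwrite("pics/"+png,c["pixels"][:,:,::-1]); return c,s
def load(f):
    d=np.load(f); return {k:d[k] for k in d}
E
python3 - <<'E'
from h import *
for n in("scene","side"):
    c=load(n+"0.npz");P=cloud(c);hsv=cv2.cvtColor(c["pixels"],cv2.COLOR_RGB2HSV)
    print(n,"bench z",np.median(P[...,2][(P[...,2]<.01)&(P[...,2]>-.02)]))
    # height slice at rack tops
    m=((P[...,2]>.014)&(P[...,2]<.034)&(P[...,0]>.2)&(P[...,0]<.8)&(abs(P[...,1])<.45)).astype(np.uint8)
    k,l,st,ce=cv2.connectedComponentsWithStats(m)
    for i in range(1,k):
        if st[i,4]>200:
            q=P[l==i]; r=cv2.minAreaRect((q[:,:2]*1000).astype(np.float32))
            print(st[i],np.round(ce[i]),r,np.round(np.median(q[:,2]),4))
E
```

```text
scene bench z -0.0010144978770496582
[241  99  20  17 245] [250. 107.] ((324.7047424316406, -272.43499755859375), (44.82815170288086, 46.32508087158203), 57.15604782104492) 0.0229
[252 125  21  18 273] [262. 133.] ((354.4919128417969, -188.5975341796875), (46.322994232177734, 46.23419189453125), 50.01825714111328) 0.0229
[ 109  138  143   78 3161] [176. 180.] ((559.7908935546875, -197.32257080078125), (86.25692749023438, 290.0675354003906), 80.63611602783203) 0.0202
[ 60 145  36  23 221] [ 81. 160.] ((715.5803833007812, -359.5751953125), (38.73455047607422, 72.00080871582031), 85.9141616821289) 0.0243
[218 205  84  50 619] [274. 222.] ((508.6873779296875, 4.604682922363281), (26.237552642822266, 186.57675170898438), 85.15853881835938) 0.0216
[197 207  25  24 403] [209. 218.] ((573.7932739257812, -71.58306884765625), (47.027957916259766, 47.048885345458984), 83.7043685913086) 0.0231
[ 221  250  155  134 8366] [300. 324.] ((558.7684326171875, 189.25469970703125), (288.23187255859375, 84.5511245727539), 6.699199676513672) 0.0193
[426 368  57  16 613] [453. 377.] ((429.9691162109375, 390
[... 702 characters left out ...]
  19 281] [287. 208.] ((569.8618774414062, -73.75923156738281), (47.38015365600586, 47.798057556152344), 83.14778137207031) 0.0235
[ 216  235  149   40 3473] [291. 258.] ((556.8665771484375, -200.10617065429688), (88.9626693725586, 288.4646911621094), 80.54563903808594) 0.0206
[173 248  25  22 379] [186. 259.] ((349.449951171875, -190.66949462890625), (47.47573471069336, 48.90050506591797), 2.3031606674194336) 0.0237
[158 284  26  23 405] [170. 295.] ((321.08154296875, -276.60491943359375), (45.85731506347656, 47.22226333618164), 7.067981243133545) 0.0236
[371 316  40  26 252] [387. 334.] ((698.56005859375, -397.49169921875), (31.72209930419922, 70.34223175048828), 56.536285400390625) 0.0239
```

```bash
python3 - <<'E'
import cv2
a=cv2.imread("pics/scene0.png");b=cv2.imread("pics/side0.png")
cv2.imwrite("pics/crop_scene.png",cv2.resize(a[130:225,100:265],None,fx=4.5,fy=4.5,interpolation=cv2.INTER_CUBIC))
cv2.imwrite("pics/crop_side.png",cv2.resize(b[100:300,200:380],None,fx=3,fy=3,interpolation=cv2.INTER_CUBIC))
E
```

```text
(no output)
```

View pics/crop_scene.png

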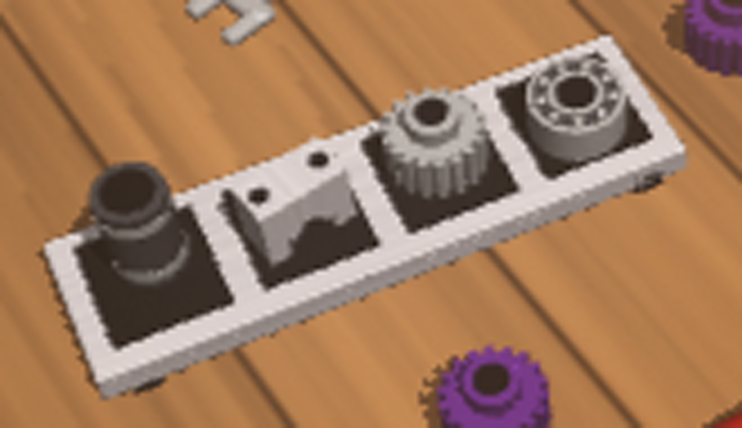

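View pics/crop_side.png

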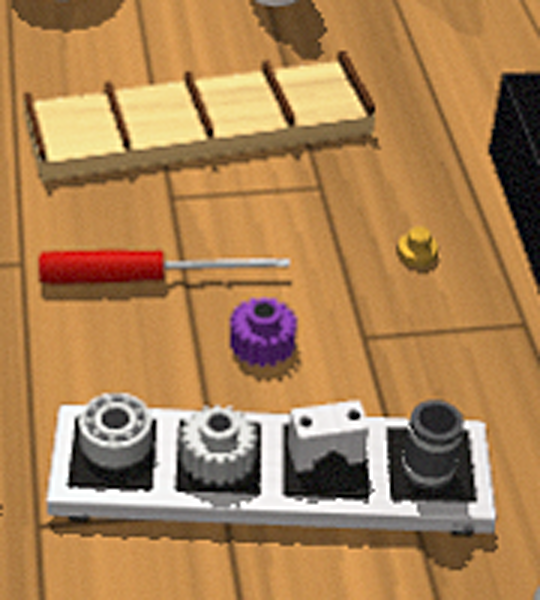

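Both crops confirm that the row, from the robot outward, is bearing, steel gear, cap, sleeve. The purple gears are off the rack. Bearing therefore goes to the farthest bay and sleeve to the nearest. Next I'll work out the part centres from both fixed views.

```bash
cat > parts.py <<'E'
from h import *
S=dict(c=np.array([.5583,-.1987]),a=np.radians(-9.4)); B=dict(c=np.array([.5575,.188]),a=np.radians(6.6))
def w(F,x,y=0):
    a=F["a"]; return F["c"]+x*np.array([np.cos(a),np.sin(a)])+y*np.array([-np.sin(a),np.cos(a)])
tops=[("bearing",-.105,.046,.046,24),("gear",-.035,.048,.058,24),("cap",.035,.058,.058,26),("sleeve",.105,.074,.074,17)]
def parts(c,s=None):
    P=cloud(c,s); q=P[...,:2]-S["c"]; a=S["a"]
    X=q[...,0]*np.cos(a)+q[...,1]*np.sin(a); Y=-q[...,0]*np.sin(a)+q[...,1]*np.cos(a)
    out={}
    for n,x,z0,z1,r in tops:
        m=(abs(X-x)<.034)&(abs(Y)<.04)&(P[...,2]>z1-.005)&(P[...,2]<z1+.006)
        if m.sum()<8: print(n,m.sum()); continue
        R=cv2.minAreaRect((P[m][:,:2]*1000).astype(np.float32)); cc=cv2.minEnclosingCircle((P[m][:,:2]*1000).astype(np.float32))
        print(n,m.sum(),"nominal pad",np.round(w(S,x)*1000,1),"rect",np.round(R[0],1),np.round(R[1],1),round(R[2],1),"circ",np.round(cc[0],1),round(cc[1],1),"mean",np.round(P[m][:,:2].mean(0)*1000,1),"z",round(float(np.percentile(P[m][:,2],80)),4))
if __name__=="__main__":
    for n in("scene","side"): print(n);parts(load(n+"0.npz"))
E
python3 parts.py
cat > go.py <<'E'
# print tool-axis delta (mm, deg about tool z) to reach world TCP x y z (m), tool-y heading (deg)
import sys; from h import *
x,y,z,yaw=map(float,sys.argv[1:5]); s=env.observe(); R=np.array(s["eef_rot"]); p=np.array(s["ee_pos"])
d=R.T@(np.array([x,y,z])-p)*1000
cur=np.degrees(np.arctan2(R[1,1],R[0,1])); t=(yaw-cur+90)%180-90
print("t",round(s["t"],2),"tcp",np.round(p*1000,1),"yaw",round(cur,2),"tilt",np.round(R[:2,2],4),"open",round(s["opening"],4),"j",np.round(s["joints"],1))
print("delta_pos",np.round(d,1),"dist",round(np.linalg.norm(d)),"rot_z",round(-t,2),"F",np.round(s["wrist_force"],1))
E
python3 go.py 0.50 -0.19 0.25 80.6
```

```text
scene
bearing 316 nominal pad [ 454.7 -181.6] rect [ 459.4 -172.9] [47.2 44.5] 54.5 circ [ 459.9 -173.9] 24.8 mean [ 460.  -172.1] z 0.0463
gear 105 nominal pad [ 523.8 -193. ] rect [ 523.7 -194.6] [26.  22.8] 57.3 circ [ 523.7 -194.5] 13.2 mean [ 524.7 -193.4] z 0.0578
cap 249 nominal pad [ 592.8 -204.4] rect [ 596.1 -198.9] [45.5 26.3] 3.4 circ [ 595.9 -199. ] 25.0 mean [ 596.4 -198. ] z 0.058
sleeve 208 nominal pad [ 661.9 -215.8] rect [ 659.6 -221.2] [33.6 32.4] 71.6 circ [ 659.8 -220.8] 17.5 mean [ 659.9 -219.5] z 0.0743
side
bearing 377 nominal pad [ 454.7 -181.6] rect [ 456.7 -176.5] [47.4 45.3] 85.1 circ [ 456.6 -176.1] 24.5 mean [ 456.7 -177.9] z 0.0472
gear 119 nominal pad [ 523.8 -193. ] rect [ 520.1 -196.3] [25.9 23.2] 82.6 circ [ 520.6 -196.4] 13.4 mean [ 519.9 -197.4] z 0.0586
cap 263 nominal pad [ 592.8 -204.4] rect [ 592.3 -201.5] [47.3 27.9] 4.7 circ [ 591.8 -201.7] 25.7 mean [ 591.7 -202. ] z 0.0585
sleeve 216 nominal pad [ 661.9 -215.8] rect [ 656.8 -224.2] [34.4 33.1] 18.7 circ [ 657.2 -223.9] 18.7 mean [ 655.9 -224.6] z 0.0743
t 0.15 tcp [133.2 507.3 230.6] yaw 75.29 tilt [-0.0004 -0.0015] open 0.0855 j [75.3 14.9 -8.  67.2 -0.  90. ]
delta_pos [-531.9 -581.3  -18.4] dist 788 rot_z -5.31 F [-0.3  1.  -0.8]
```

```bash
python3 -m jog '{"delta_pos":[[-350,-380,-12],[-350,-380,-12],[-350,-380,-12],[-350,-380,-12],[-350,-380,-12],[-350,-380,-12],[-350,-380,-12],[-350,-380,-12],[-350,-380,-12],[-350,-380,-12],[-350,-380,-12],[-350,-380,-12]],"delta_rot":[[0,0,-5],[0,0,-5],[0,0,-5],[0,0,-5],[0,0,-5],[0,0,-5],[0,0,-5],[0,0,-5],[0,0,-5],[0,0,-5],[0,0,-5],[0,0,-5]],"fingers":[1,1,1,1,1,1,1,1,1,1,1,1]}'; python3 go.py 0.50 -0.19 0.25 80.6
```

```text
t: 1.15
ee_pos: [0.3677, 0.0641, 0.243]
eef_rot: [[-0.986, 0.169, 0.0], [0.169, 0.986, 0.0], [-0.0, 0.0, -1.0]]
wrist_force: [0.2, 0.8, -0.0]
opening: 0.0853
t 1.15 tcp [367.7  64.1 243. ] yaw 80.28 tilt [0.0005 0.0003] open 0.0853 j [  9.9  -0.4 -24.3  66.1   0.   19.6]
delta_pos [-173.3 -228.2   -7. ] dist 287 rot_z -0.32 F [ 0.2  0.8 -0. ]
```

```bash
python3 -m jog '{"delta_pos":[[-173,-228,-7],[-173,-228,-7],[-173,-228,-7],[-173,-228,-7],[-173,-228,-7],[-173,-228,-7],[-173,-228,-7],[-173,-228,-7],[-173,-228,-7],[-173,-228,-7]],"delta_rot":[[0,0,0],[0,0,0],[0,0,0],[0,0,0],[0,0,0],[0,0,0],[0,0,0],[0,0,0],[0,0,0],[0,0,0]],"fingers":[1,1,1,1,1,1,1,1,1,1]}'; python3 - <<'E'
from parts import *
c,s=shot("wrist","w1.png"); np.savez("w1.npz",**c,ee_pos=s["ee_pos"],eef_rot=s["eef_rot"])
print(np.round(s["ee_pos"],4),np.round(s["joints"],1)); parts(c,s)
P=cloud(c,s)
m=((P[...,2]>.014)&(P[...,2]<.034)).astype(np.uint8)
k,l,st,ce=cv2.connectedComponentsWithStats(m)
for i in range(1,k):
    if st[i,4]>1500:
        q=P[l==i]; r=cv2.minAreaRect((q[:,:2]*1000).astype(np.float32)); print(st[i],r,np.median(q[:,2]))
E
```

```text
t: 1.98
ee_pos: [0.4988, -0.1874, 0.2493]
eef_rot: [[-0.986, 0.169, -0.002], [0.169, 0.986, 0.001], [0.002, 0.001, -1.0]]
wrist_force: [-0.9, 0.7, 0.5]
opening: 0.0857
[ 0.4988 -0.1874  0.2493] [-20.6  15.4  -4.6  70.2   0.  -10.9]
bearing 1381 nominal pad [ 454.7 -181.6] rect [ 455.6 -172.8] [47.  46.4] 79.6 circ [ 455.8 -173.2] 23.9 mean [ 455.1 -173.1] z 0.0473
gear 366 nominal pad [ 523.8 -193. ] rect [ 521.1 -194.1] [23.6 25.1] 79.4 circ [ 521.2 -193.8] 13.0 mean [ 520.5 -193.9] z 0.0587
cap 672 nominal pad [ 592.8 -204.4] rect [ 592.6 -198.7] [46.9 24. ] 3.8 circ [ 592.6 -198.4] 25.8 mean [ 591.3 -198.6] z 0.0586
sleeve 505 nominal pad [ 661.9 -215.8] rect [ 656.4 -220.8] [33.6 33.2] 34.1 circ [ 656.5 -221.2] 17.4 mean [ 654.8 -220.5] z 0.0748
[ 399   62   25  151 1949] ((507.1431884765625, 4.883363723754883), (26.787761688232422, 189.66403198242188), 84.79151153564453) 0.022739071207890815
[ 220   91   71  206 8987] ((556.82177734375, -197.48037719726562), (84.29666900634766, 291.0126647949219), 80.72352600097656) 0.020597699126814195
```

View pics/w1.png

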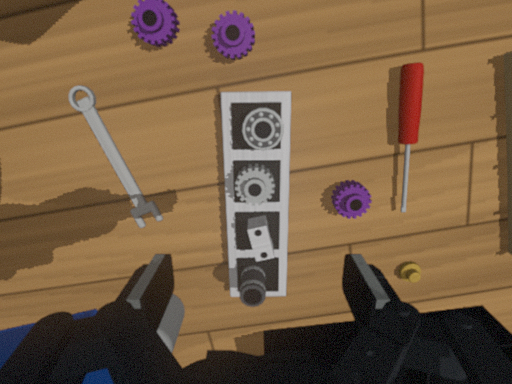

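The wrist view shows the rack in the middle: bearing (262,128), gear (255,186), cap (260,238) and sleeve (254,285). All three views agree to within about 4 mm, so I'll move onto the bearing.

```bash
python3 go.py 0.456 -0.1735 0.10 80.6;python3 go.py 0.456 -0.1735 0.027 80.6
```

```text
t 2.03 tcp [ 498.6 -186.8  249.6] yaw 80.32 tilt [-0.0015  0.0009] open 0.0854 j [-20.6  15.3  -4.6  70.2   0.  -10.9]
delta_pos [ 44.    5.9 149.6] dist 156 rot_z -0.28 F [-0.7  0.2 -0.9]
t 2.03 tcp [ 498.6 -186.8  249.6] yaw 80.32 tilt [-0.0015  0.0009] open 0.0854 j [-20.6  15.3  -4.6  70.2   0.  -10.9]
delta_pos [ 43.9   5.8 222.6] dist 227 rot_z -0.28 F [-0.7  0.2 -0.9]
```

```bash
python3 -m jog '{"delta_pos":[[44,6,20],[44,6,60],[44,6,100],[44,6,140],[44,6,170],[44,6,195],[44,6,210],[44,6,218],[44,6,223],[44,6,223],[44,6,223]],"delta_rot":[[0,0,0],[0,0,0],[0,0,0],[0,0,0],[0,0,0],[0,0,0],[0,0,0],[0,0,0],[0,0,0],[0,0,0],[0,0,0]],"fingers":[1,1,1,1,1,1,1,1,1,1,1]}' 60
python3 go.py 0.456 -0.1735 0.027 80.6; python3 - <<'E'
from h import *
shot("wrist","w2.png"); 
E
```

```text
t: 2.95
ee_pos: [0.4579, -0.1743, 0.0279]
eef_rot: [[-0.986, 0.168, 0.001], [0.168, 0.986, -0.001], [-0.002, -0.0, -1.0]]
wrist_force: [-0.1, 0.9, -0.5]
opening: 0.0858
t 2.95 tcp [ 457.9 -174.3   27.9] yaw 80.33 tilt [ 0.0015 -0.0005] open 0.0858 j [-20.8  22.  -31.8  36.2   0.  -11.2]
delta_pos [2.  0.4 0.9] dist 2 rot_z -0.27 F [-0.1  0.9 -0.5]
```

View pics/w2.png

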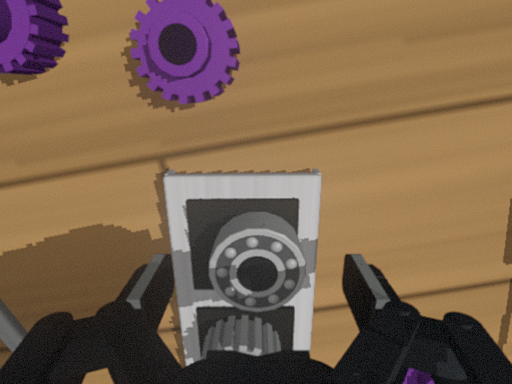

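The bearing at (258,268) sits midway between the finger tips at (165,258) and (352,258). Closing now.

```bash
python3 -m jog '{"delta_pos":[[0,0,0],[0,0,0],[0,0,0],[0,0,0],[0,0,0],[0,0,0],[0,0,0],[0,0,0],[0,0,0],[0,0,0]],"delta_rot":[[0,0,0],[0,0,0],[0,0,0],[0,0,0],[0,0,0],[0,0,0],[0,0,0],[0,0,0],[0,0,0],[0,0,0]],"fingers":[-1,-1,-1,-1,-1,-1,-1,-1,-1,-1]}' 60
python3 go.py 0.456 -0.1735 0.027 80.6; python3 - <<'E'
from h import *
shot("wrist","w3.png"); shot("side","s3.png")
E
```

```text
t: 3.83
ee_pos: [0.4578, -0.1746, 0.028]
eef_rot: [[-0.986, 0.169, 0.002], [0.169, 0.986, -0.0], [-0.002, -0.0, -1.0]]
wrist_force: [-0.8, 1.0, 7.2]
opening: 0.0456
t 3.83 tcp [ 457.8 -174.6   28. ] yaw 80.28 tilt [ 0.0015 -0.0003] open 0.0456 j [-20.9  21.9 -31.7  36.2   0.  -11.2]
delta_pos [2.  0.8 1. ] dist 2 rot_z -0.32 F [-0.8  1.   7.2]
```

View pics/w3.png

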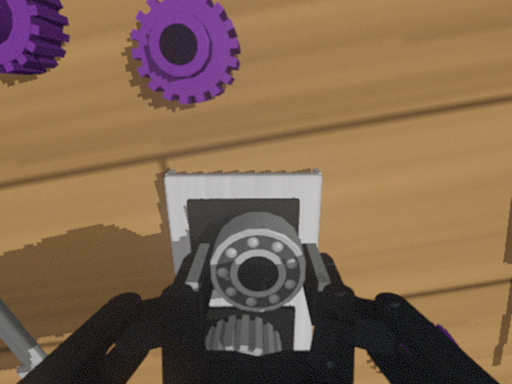

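View pics/s3.png

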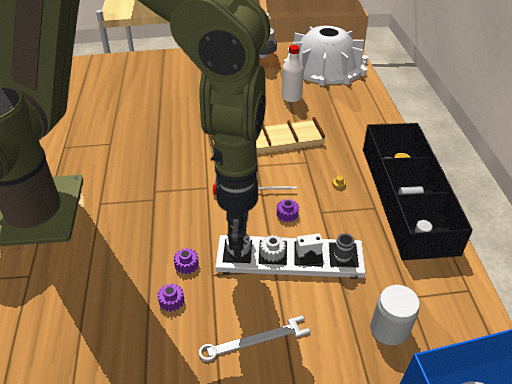

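The bearing is between the pads at (258,262) in the wrist view. The opening reads 45.6 mm. Lifting to check the grip.

```bash
python3 -m jog '{"delta_pos":[[0,0,-4],[0,0,-12],[0,0,-30],[0,0,-60],[0,0,-90],[0,0,-110],[0,0,-110]],"delta_rot":[[0,0,0],[0,0,0],[0,0,0],[0,0,0],[0,0,0],[0,0,0],[0,0,0]],"fingers":[-1,-1,-1,-1,-1,-1,-1]}'
python3 go.py 0.662 0.200 0.138 96.6; python3 - <<'E'
from h import *
c,s=shot("wrist","w4.png"); P=cloud(c,s)
R=np.array(s["eef_rot"]);q=(P-s["ee_pos"])@R
m=(abs(q[...,0])<.035)&(abs(q[...,1])<.021)&(q[...,2]<.03)&(q[...,2]>-.04)
z=q[m]; top=np.percentile(z[:,2],[5,20,50,80]);print(m.sum(),top)
t=z[abs(z[:,2]-top[1])<.004]; print(cv2.minEnclosingCircle((t[:,:2]*1000).astype(np.float32)), cv2.minAreaRect((t[:,:2]*1000).astype(np.float32)))
E
```

```text
t: 4.52
ee_pos: [0.4602, -0.1757, 0.1416]
eef_rot: [[-0.986, 0.169, 0.008], [0.169, 0.986, -0.003], [-0.008, -0.002, -1.0]]
wrist_force: [0.8, -0.2, -2.6]
opening: 0.0459
t 4.52 tcp [ 460.2 -175.7  141.6] yaw 80.28 tilt [ 0.0078 -0.0031] open 0.0459 j [-20.9  14.7 -22.3  52.5  -0.  -11.2]
delta_pos [-135.4  404.4    4.1] dist 426 rot_z -16.32 F [ 0.8 -0.2 -2.6]
7278 [-0.01964907 -0.01902037 -0.01829599 -0.01715441]
((2.16418719291687, 1.2192819118499756), 24.21833038330078) ((2.4450721740722656, 0.012409210205078125), (47.12397003173828, 41.9423713684082), 0.0734822005033493)
```

View pics/w4.png

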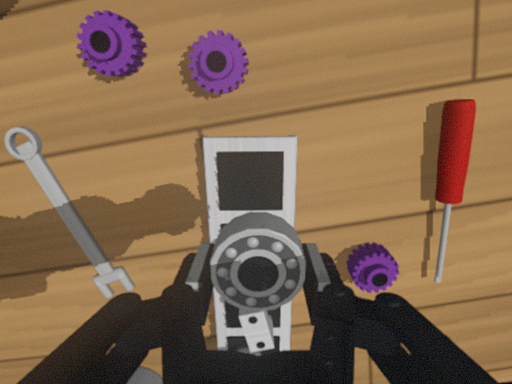

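The bearing is held at (258,262), and its pad at (250,180) is empty. I'll carry it over and look at the build rack with the wrist camera on the way.

```bash
python3 go.py 0.49 0.18 0.25 96.6
python3 -m jog '{"delta_pos":[[10,20,-30],[5,40,-70],[0,80,-105],[10,120,-105],[20,160,-105],[30,200,-105],[30,240,-105],[30,280,-105],[30,320,-105],[30,357,-105],[30,357,-105],[30,357,-105]],"delta_rot":[[0,0,-1],[0,0,-3],[0,0,-5],[0,0,-8],[0,0,-11],[0,0,-14],[0,0,-16.3],[0,0,-16.3],[0,0,-16.3],[0,0,-16.3],[0,0,-16.3],[0,0,-16.3]],"fingers":[-1,-1,-1,-1,-1,-1,-1,-1,-1,-1,-1,-1]}'
python3 - <<'E'
from h import *
c,s=shot("wrist","w5.png"); P=cloud(c,s)
print(np.round(s["ee_pos"],4),np.round(s["joints"],1))
for lo,hi in((.014,.034),(.017,.0245)):
  m=((P[...,2]>lo)&(P[...,2]<hi)).astype(np.uint8)
  k,l,st,ce=cv2.connectedComponentsWithStats(m)
  for i in range(1,k):
    if st[i,4]>800:
        q=P[l==i]; r=cv2.minAreaRect((q[:,:2]*1000).astype(np.float32)); print(st[i],np.round(r[0],1),np.round(r[1],1),round(r[2],2),np.median(q[:,2]))
E
```

```text
t 4.57 tcp [ 459.1 -175.2  139.4] yaw 80.28 tilt [ 0.0051 -0.002 ] open 0.0461 j [-20.9  14.9 -22.5  52.4  -0.  -11.2]
delta_pos [  28.9  355.2 -111.1] dist 373 rot_z -16.32 F [-0.4  0.4 -2.5]
t: 5.57
ee_pos: [0.487, 0.1842, 0.2398]
eef_rot: [[-0.993, -0.119, -0.003], [-0.119, 0.993, -0.002], [0.003, -0.001, -1.0]]
wrist_force: [0.2, 0.1, -3.1]
opening: 0.046
[0.487  0.1842 0.2398] [20.7 14.4 -7.3 68.5 -0.  13.9]
[ 106   83   24  147 1901] [506.4   7. ] [ 24.9 189.3] 85.88 0.022683228531530097
[ 218  102   75  124 7752] [491.5 182.6] [156.9  84.3] 6.54 0.01997998642888424
[ 413  118   89   88 4254] [454.2 425.4] [108.1 108.1] 7.31 0.0225842395900063
[ 37 185  41  38 906] [570.7 -71.2] [48.5 48.7] 82.19 0.023764495309000794
[ 438  306   74   38 1556] [692.7 551.4] [ 45.1 117.5] 13.66 0.01938656168654654
[ 106   83   23   82 1007] [459.3  10.4] [24.9 94.6] 85.88 0.022235961976540097
[ 220  109   71   54 3754] [452.9 178.2] [63.5 84.2] 6.53 0.019841441717686703
[ 417  123   76   77 1608] [454.  426.1] [92.9 94.4] 89.84 0.01999346706434796
[ 222  169   67   48 2967] [523.5 186.3] [62.1 84. ] 6.69 0.01986137074907146
```

View pics/w5.png

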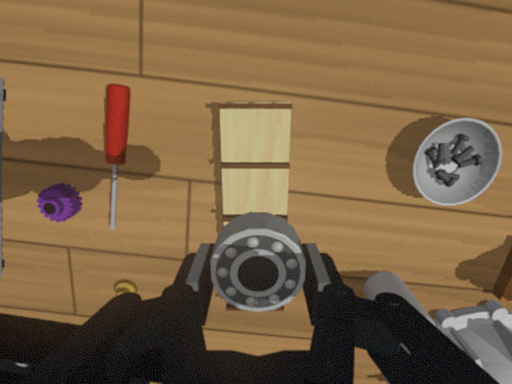

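The wrist view shows the build rack's two nearest bays at (255,135) and (255,192), with the held bearing in front of the rest. Measured bay centres are (452.9,178.2) and (523.5,186.3) mm, so the far bay should be about (661.5,202).

```bash
sed -i 's/B=dict.*/B=dict(c=np.array([.5572,.1898]),a=np.radians(6.6))/' parts.py
python3 go.py 0.664 0.202 0.075 96.6
python3 -m jog '{"delta_pos":[[-40,-2,0],[-80,-3,0],[-120,-4,0],[-155,-4,10],[-175,-4,40],[-178,-4,80],[-178,-4,115],[-178,-4,140],[-178,-4,155],[-178,-4,165],[-178,-4,165]],"delta_rot":[[0,0,0],[0,0,0],[0,0,0],[0,0,0],[0,0,0],[0,0,0],[0,0,0],[0,0,0],[0,0,0],[0,0,0],[0,0,0]],"fingers":[-1,-1,-1,-1,-1,-1,-1,-1,-1,-1,-1]}'
python3 go.py 0.664 0.202 0.0245 96.6
```

```text
t 5.62 tcp [486.6 182.7 240.1] yaw 96.7 tilt [-0.0036 -0.002 ] open 0.046 j [20.6 14.4 -7.3 68.5 -0.  13.9]
delta_pos [-179.    -1.3  164.4] dist 243 rot_z 0.1 F [-0.5 -0.2 -1.6]
t: 6.53
ee_pos: [0.6627, 0.1963, 0.0735]
eef_rot: [[-0.994, -0.112, -0.006], [-0.112, 0.994, -0.002], [0.007, -0.001, -1.0]]
wrist_force: [-0.4, -0.3, -1.7]
opening: 0.0459
t 6.53 tcp [662.7 196.3  73.5] yaw 96.45 tilt [-0.0064 -0.0022] open 0.0459 j [16.5 36.5  3.5 57.4 -0.  10.1]
delta_pos [-2.2  5.6 49. ] dist 49 rot_z -0.15 F [-0.4 -0.3 -1.7]
```

```bash
python3 -m jog '{"delta_pos":[[-2,5,15],[-2,5,28],[-2,5,37],[-2,5,42],[-2,5,45],[-2,5,47],[-2,5,48],[-2,5,48],[-2,5,48]],"delta_rot":[[0,0,0],[0,0,0],[0,0,0],[0,0,0],[0,0,0],[0,0,0],[0,0,0],[0,0,0],[0,0,0]],"fingers":[-1,-1,-1,-1,-1,-1,-1,-1,-1]}'
python3 go.py 0.664 0.202 0.0235 96.6; python3 -c "
from h import *
shot('wrist','w6.png')"
```

```text
t: 7.28
ee_pos: [0.667, 0.2043, 0.0296]
eef_rot: [[-0.993, -0.115, 0.001], [-0.115, 0.993, 0.0], [-0.001, 0.0, -1.0]]
wrist_force: [-0.4, 0.4, -2.7]
opening: 0.0461
t 7.28 tcp [667.  204.3  29.6] yaw 96.59 tilt [0.001  0.0003] open 0.0461 j [17.  38.8  0.9 52.  -0.  10.4]
delta_pos [ 3.2 -1.9  6.1] dist 7 rot_z -0.01 F [-0.4  0.4 -2.7]
```

View pics/w6.png

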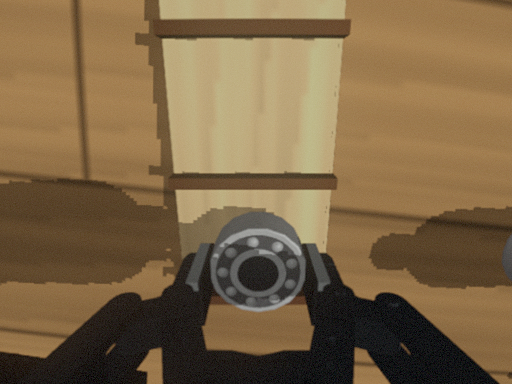

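The bearing at (258,262) is over the far bay, between the divider at row 181 and the end divider at row 297. I'll ease it down.

```bash
python3 -m jog '{"delta_pos":[[3,-2,1],[3,-2,2],[3,-2,3],[3,-2,4],[3,-2,4.5],[3,-2,5],[3,-2,5]],"delta_rot":[[0,0,0],[0,0,0],[0,0,0],[0,0,0],[0,0,0],[0,0,0],[0,0,0]],"fingers":[-1,-1,-1,-1,-1,-1,-1]}'
python3 go.py 0.664 0.202 0.0235 96.6
```

```text
t: 7.92
ee_pos: [0.6637, 0.2018, 0.0241]
eef_rot: [[-0.993, -0.115, -0.0], [-0.115, 0.993, -0.0], [0.0, -0.0, -1.0]]
wrist_force: [-1.6, -1.0, -1.1]
opening: 0.0457
t 7.92 tcp [663.7 201.8  24.1] yaw 96.59 tilt [-0.0001 -0.0001] open 0.0457 j [16.9 38.8 -0.1 51.1 -0.  10.3]
delta_pos [-0.3  0.2  0.6] dist 1 rot_z -0.01 F [-1.6 -1.  -1.1]
```

```bash
python3 -m jog '{"delta_pos":[[0,0,0.5],[0,0,0.5],[0,0,0.5],[0,0,0.5],[0,0,0.5],[0,0,0.5],[0,0,0.5],[0,0,0.5],[0,0,0.5],[0,0,-10],[0,0,-35],[0,0,-70]],"delta_rot":[[0,0,0],[0,0,0],[0,0,0],[0,0,0],[0,0,0],[0,0,0],[0,0,0],[0,0,0],[0,0,0],[0,0,0],[0,0,0],[0,0,0]],"fingers":[-1,-1,0.2,0.3,0.5,0.8,1,1,1,1,1,1]}'
python3 go.py 0.521 -0.194 0.15 80.6; python3 - <<'E'
from parts import *
c,s=shot("wrist","w7.png");P=cloud(c,s)
m=(P[...,2]>.038)&(P[...,2]<.048)&(np.hypot(P[...,0]-.6615,P[...,1]-.202)<.05)
print(m.sum(),cv2.minEnclosingCircle((P[m][:,:2]*1000).astype(np.float32)),np.median(P[m][:,2]),w(B,.105))
E
```

```text
t: 8.92
ee_pos: [0.6612, 0.201, 0.0918]
eef_rot: [[-0.993, -0.115, -0.007], [-0.115, 0.993, -0.002], [0.007, -0.001, -1.0]]
wrist_force: [1.2, 0.6, -0.3]
opening: 0.0857
t 8.92 tcp [661.2 201.   91.8] yaw 96.58 tilt [-0.0067 -0.002 ] open 0.0857 j [16.9 35.8  5.  59.6 -0.  10.3]
delta_pos [ 184.9 -376.4  -56.4] dist 423 rot_z 15.98 F [ 1.2  0.6 -0.3]
3322 ((661.9937744140625, 203.05148315429688), 23.980737686157227) 0.04241258348581728 [0.66150414 0.2018684 ]
```

View pics/w7.png

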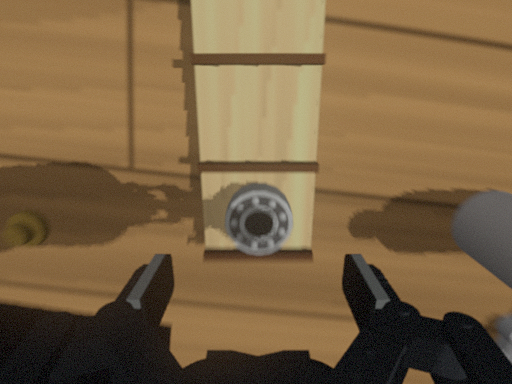

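The bearing stands in the far bay at (259,222), measured at (662,203) mm against the bay centre (661.5,201.9). Gear next.

```bash
python3 -m jog '{"delta_pos":[[5,-8,-38],[25,-38,-56],[43,-74,-56],[61,-110,-56],[79,-146,-56],[97,-182,-56],[115,-220,-56],[133,-257,-56],[151,-294,-56],[168,-330,-56],[185,-365,-56],[185,-376,-56]],"delta_rot":[[0,0,0],[0,0,2],[0,0,4],[0,0,6],[0,0,8],[0,0,10],[0,0,12],[0,0,14],[0,0,16],[0,0,16],[0,0,16],[0,0,16]],"fingers":[1,1,1,1,1,1,1,1,1,1,1,1]}'
python3 - <<'E'
from parts import *
c,s=shot("wrist","w8.png"); parts(c,s)
E
python3 go.py 0.521 -0.194 0.028 80.6
```

```text
t: 9.97
ee_pos: [0.5207, -0.1975, 0.151]
eef_rot: [[-0.986, 0.169, -0.0], [0.169, 0.986, -0.003], [-0.0, -0.003, -1.0]]
wrist_force: [-0.4, 0.0, 0.4]
opening: 0.0854
bearing 0
gear 720 nominal pad [ 523.8 -193. ] rect [ 521.1 -194.1] [24.4 25.2] 80.4 circ [ 521.3 -194.1] 13.0 mean [ 520.4 -193.8] z 0.0587
cap 1227 nominal pad [ 592.8 -204.4] rect [ 592.6 -198.6] [47.5 24.1] 3.8 circ [ 592.6 -198.8] 26.0 mean [ 591.  -198.6] z 0.0585
sleeve 886 nominal pad [ 661.9 -215.8] rect [ 655.6 -220.8] [33.4 33.9] 79.9 circ [ 656.1 -220.7] 17.5 mean [ 654.  -220.1] z 0.0746
t 10.02 tcp [ 522.6 -197.6  151. ] yaw 80.26 tilt [ 0.0017 -0.0026] open 0.0855 j [-20.7  20.6 -11.9  57.3  -0.1 -10.9]
delta_pos [  2.5   3.6 123. ] dist 123 rot_z -0.34 F [ 0.8 -1.3  1. ]
```

View pics/w8.png

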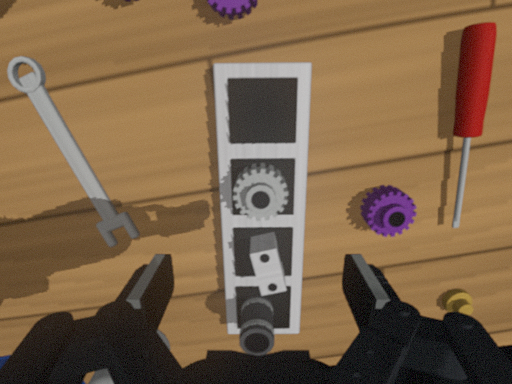

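The steel gear is at (261,193) and the purple one, off the rack, at (389,210). Descending on the steel gear.

```bash
python3 -m jog '{"delta_pos":[[2,3,30],[2,3,60],[2,3,85],[2,3,105],[2,3,115],[2,3,120],[2,3,123],[2,3,123],[2,3,123],[2,3,123]],"delta_rot":[[0,0,0],[0,0,0],[0,0,0],[0,0,0],[0,0,0],[0,0,0],[0,0,0],[0,0,0],[0,0,0],[0,0,0]],"fingers":[1,1,1,1,1,1,1,1,1,1]}'
python3 go.py 0.521 -0.194 0.028 80.6; python3 -c "
from h import *
shot('wrist','w9.png')"
```

```text
t: 10.85
ee_pos: [0.5228, -0.1899, 0.0282]
eef_rot: [[-0.987, 0.163, 0.002], [0.163, 0.987, -0.001], [-0.002, -0.0, -1.0]]
wrist_force: [0.5, -0.2, -1.0]
opening: 0.0855
t 10.85 tcp [ 522.8 -189.9   28.2] yaw 80.59 tilt [ 0.0023 -0.0008] open 0.0855 j [-20.   27.1 -22.4  40.4   0.  -10.6]
delta_pos [ 1.1 -4.3  0.2] dist 4 rot_z -0.01 F [ 0.5 -0.2 -1. ]
```

View pics/w9.png

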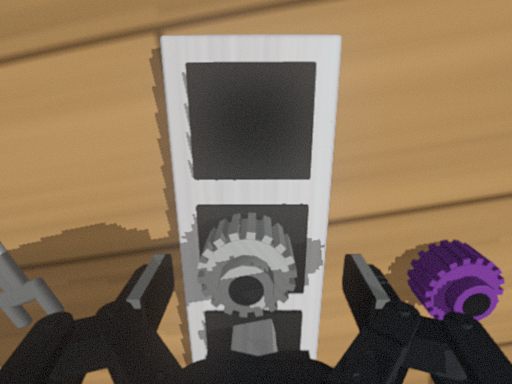

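The gear centre is at (246,275), about 4 mm left of the jaw midline. I'll shift over and close.

```bash
python3 -m jog '{"delta_pos":[[1,-4,0],[1,-4,0],[1,-4,0],[1,-4,0],[1,-4,0],[1,-4,0],[1,-4,0],[1,-4,0],[1,-4,0],[1,-4,0],[1,-4,0],[1,-4,0]],"delta_rot":[[0,0,0],[0,0,0],[0,0,0],[0,0,0],[0,0,0],[0,0,0],[0,0,0],[0,0,0],[0,0,0],[0,0,0],[0,0,0],[0,0,0]],"fingers":[1,1,1,-1,-1,-1,-1,-1,-1,-1,-1,-1]}' 60
python3 go.py 0.521 -0.194 0.028 80.6
python3 -m jog '{"delta_pos":[[0,0,-4],[0,0,-12],[0,0,-30],[0,0,-60],[0,0,-90],[0,0,-120],[0,0,-130],[0,0,-130],[0,0,-130]],"delta_rot":[[0,0,0],[0,0,0],[0,0,0],[0,0,0],[0,0,0],[0,0,0],[0,0,0],[0,0,0],[0,0,0]],"fingers":[-1,-1,-1,-1,-1,-1,-1,-1,-1]}'
cat > held.py <<'E'
from h import *
import sys
c,s=shot("wrist",sys.argv[1]); P=cloud(c,s); z0,z1,yw=map(float,sys.argv[2:5])
q=(P-s["ee_pos"])@np.array(s["eef_rot"])
m=(abs(q[...,0])<.04)&(abs(q[...,1])<yw)&(q[...,2]<z1)&(q[...,2]>z0)
z=q[m]; print(m.sum(),"z pct",np.percentile(z[:,2],[5,20,50,80]))
a=(z[:,:2]*1000).astype(np.float32); print(cv2.minEnclosingCircle(a),cv2.minAreaRect(a))
E
python3 held.py w10.png -.045 -.022 .02
python3 go.py 0.594 0.1940 0.16 96.6
```

```text
t: 11.9
ee_pos: [0.5203, -0.1938, 0.0274]
eef_rot: [[-0.987, 0.164, 0.001], [0.164, 0.987, -0.001], [-0.001, -0.001, -1.0]]
wrist_force: [-1.4, -0.7, 5.1]
opening: 0.0461
t 11.9 tcp [ 520.3 -193.8   27.4] yaw 80.58 tilt [ 0.0006 -0.0008] open 0.0461 j [-20.4  27.1 -22.5  40.4  -0.  -11. ]
delta_pos [-0.8 -0.1 -0.6] dist 1 rot_z -0.02 F [-1.4 -0.7  5.1]
t: 12.65
ee_pos: [0.5199, -0.1933, 0.1565]
eef_rot: [[-0.987, 0.163, 0.0], [0.163, 0.987, 0.0], [0.0, 0.0, -1.0]]
wrist_force: [-0.6, 0.9, -2.8]
opening: 0.0456
2558 z pct [-0.03159205 -0.03106302 -0.03045714 -0.02936158]
((3.0036239624023438, 4.866334438323975), 18.546470642089844) ((2.6458816528320312, 2.2922630310058594), (33.112953186035156, 26.822433471679688), 7.555729389190674)
t 12.7 tcp [ 518.9 -192.9  155.3] yaw 80.59 tilt [-0.0024  0.0011] open 0.0461 j [-20.4  20.2 -11.9  58.    0.  -11. ]
delta_pos [-10.8 394.   -4.4] dist 394 rot_z -16.01 F [-0.1  0.3 -1.6]
```

View pics/w10.png

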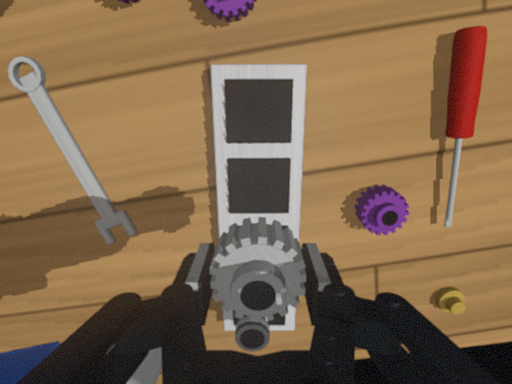

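The gear is held at (258,278), and its pad at (259,185) is empty. It goes to the third bay, at (592,194) mm.

```bash
python3 go.py 0.592 0.1938 0.14 96.6
python3 -m jog '{"delta_pos":[[0,36,-5],[0,75,-5],[0,115,-5],[0,155,-5],[0,195,-5],[0,235,-5],[-2,275,-5],[-4,312,-5],[-6,346,-5],[-8,372,-3],[-9,390,0],[-9,394,5]],"delta_rot":[[0,0,0],[0,0,-2],[0,0,-4],[0,0,-6],[0,0,-8],[0,0,-10],[0,0,-12],[0,0,-14],[0,0,-16],[0,0,-16],[0,0,-16],[0,0,-16]],"fingers":[-1,-1,-1,-1,-1,-1,-1,-1,-1,-1,-1,-1]}'
python3 go.py 0.592 0.1938 0.06 96.6
```

```text
t 12.7 tcp [ 518.9 -192.9  155.3] yaw 80.59 tilt [-0.0024  0.0011] open 0.0461 j [-20.4  20.2 -11.9  58.    0.  -11. ]
delta_pos [ -8.9 393.4  15.6] dist 394 rot_z -16.01 F [-0.1  0.3 -1.6]
t: 13.7
ee_pos: [0.5928, 0.1971, 0.149]
eef_rot: [[-0.993, -0.118, -0.003], [-0.118, 0.993, 0.0], [0.003, 0.001, -1.0]]
wrist_force: [1.3, 0.2, -1.6]
opening: 0.0459
t 13.7 tcp [592.8 197.1 149. ] yaw 96.8 tilt [-0.0029  0.0005] open 0.0459 j [18.4 27.1 -1.7 61.4  0.1 11.5]
delta_pos [ 0.9 -3.2 89. ] dist 89 rot_z 0.2 F [ 1.3  0.2 -1.6]
```

```bash
python3 -m jog '{"delta_pos":[[0,-1,20],[0,-1,45],[0,-1,65],[0,-1,80],[0,-1,90],[0,-1,97],[0,-1,103],[0,-1,108],[0,-1,112],[0,-1,115],[0,-1,115],[0,-1,115]],"delta_rot":[[0,0,0],[0,0,0],[0,0,0],[0,0,0],[0,0,0],[0,0,0],[0,0,0],[0,0,0],[0,0,0],[0,0,0],[0,0,0],[0,0,0]],"fingers":[-1,-1,-1,-1,-1,-1,-1,-1,-1,-1,-1,-1]}'
python3 go.py 0.592 0.1938 0.0235 96.6
```

```text
t: 14.7
ee_pos: [0.5937, 0.1929, 0.0373]
eef_rot: [[-0.993, -0.115, 0.001], [-0.115, 0.993, 0.0], [-0.001, 0.0, -1.0]]
wrist_force: [-0.1, 0.0, -3.1]
opening: 0.0461
t 14.7 tcp [593.7 192.9  37.3] yaw 96.59 tilt [0.0007 0.0002] open 0.0461 j [ 18.   32.1 -11.1  46.7  -0.   11.4]
delta_pos [ 1.6  1.1 13.8] dist 14 rot_z -0.01 F [-0.1  0.  -3.1]
```

```bash
python3 -m jog '{"delta_pos":[[1.5,1,4],[1.5,1,7],[1.5,1,9],[1.5,1,11],[1.5,1,12],[1.5,1,13],[1.5,1,13.5],[1.5,1,13.5],[1.5,1,13.5]],"delta_rot":[[0,0,0],[0,0,0],[0,0,0],[0,0,0],[0,0,0],[0,0,0],[0,0,0],[0,0,0],[0,0,0]],"fingers":[-1,-1,-1,-1,-1,-1,-1,-1,-1]}'
python3 go.py 0.592 0.1938 0.0235 96.6; python3 -c "
from h import *
shot('wrist','w11.png')"
```

```text
t: 15.45
ee_pos: [0.5919, 0.1936, 0.0235]
eef_rot: [[-0.993, -0.115, 0.0], [-0.115, 0.993, 0.0], [-0.0, 0.0, -1.0]]
wrist_force: [-0.7, 0.2, -1.8]
opening: 0.0459
t 15.45 tcp [591.9 193.6  23.5] yaw 96.59 tilt [0.0001 0.    ] open 0.0459 j [ 18.1  32.8 -12.2  45.    0.   11.5]
delta_pos [-0.1  0.1 -0. ] dist 0 rot_z -0.01 F [-0.7  0.2 -1.8]
```

View pics/w11.png

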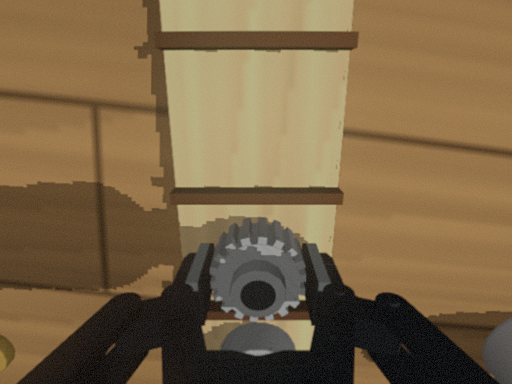

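The gear at (258,275) sits in the third bay between the dividers at rows 195 and 313, with the bearing behind it at (258,338). I'll nudge down 0.5 mm, release and rise.

```bash
python3 -m jog '{"delta_pos":[[0,0,0.5],[0,0,0.5],[0,0,0.5],[0,0,0.5],[0,0,0.5],[0,0,0.5],[0,0,0.5],[0,0,0.5],[0,0,0.5],[0,0,-10],[0,0,-35],[0,0,-70]],"delta_rot":[[0,0,0],[0,0,0],[0,0,0],[0,0,0],[0,0,0],[0,0,0],[0,0,0],[0,0,0],[0,0,0],[0,0,0],[0,0,0],[0,0,0]],"fingers":[-1,-1,0.2,0.3,0.5,0.8,1,1,1,1,1,1]}'
python3 - <<'E'
from parts import *
c,s=shot("wrist","w12.png");P=cloud(c,s)
m=(P[...,2]>.049)&(P[...,2]<.06)&(np.hypot(P[...,0]-.592,P[...,1]-.194)<.045)
print(m.sum(),cv2.minEnclosingCircle((P[m][:,:2]*1000).astype(np.float32)),np.median(P[m][:,2]),w(B,.035))
E
python3 go.py 0.5926 -0.199 0.15 93.9
```

```text
t: 16.5
ee_pos: [0.5892, 0.1928, 0.0918]
eef_rot: [[-0.993, -0.115, -0.006], [-0.115, 0.993, -0.002], [0.007, -0.001, -1.0]]
wrist_force: [-0.1, 0.3, 0.6]
opening: 0.0852
1121 ((593.5159912109375, 195.13026428222656), 13.120744705200195) 0.05401171357113285 [0.59196805 0.1938228 ]
t 16.55 tcp [594.7 194.6 101.2] yaw 96.59 tilt [0.0074 0.0024] open 0.0854 j [18.1 28.7 -6.6 54.3 -0.  11.5]
delta_pos [  46.9 -390.7  -49.8] dist 397 rot_z 2.69 F [ 1.8 -0.3  4.6]
```

View pics/w12.png

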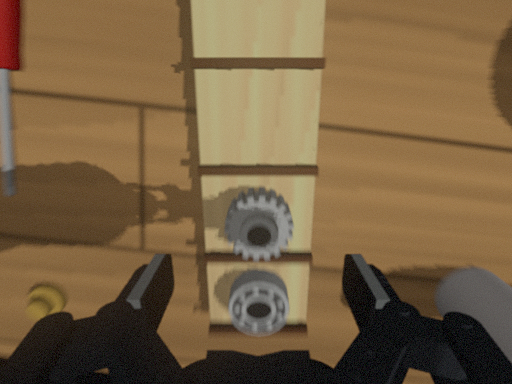

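The gear stands in its bay at (260,230), measured at (593.5,195) mm against (592,194). The bearing is still in place at (258,305). Cap next, with its long axis at about +3.8°, so the jaw heading is 93.8°.

```bash
python3 -m jog '{"delta_pos":[[2,-15,-35],[6,-50,-56],[10,-88,-56],[14,-127,-56],[19,-166,-56],[23,-205,-56],[28,-244,-56],[32,-283,-56],[36,-320,-56],[40,-355,-56],[43,-380,-56],[44,-390,-56]],"delta_rot":[[0,0,0],[0,0,0],[0,0,1],[0,0,2],[0,0,2.7],[0,0,2.7],[0,0,2.7],[0,0,2.7],[0,0,2.7],[0,0,2.7],[0,0,2.7],[0,0,2.7]],"fingers":[1,1,1,1,1,1,1,1,1,1,1,1]}'
python3 -m jog '{"delta_pos":[[0,0,20],[0,0,30],[0,0,30]],"delta_rot":[[0,0,0],[0,0,0],[0,0,0]],"fingers":[1,1,1]}'
python3 - <<'E'
from parts import *
c,s=shot("wrist","w13.png"); parts(c,s)
E
python3 go.py 0.5926 -0.199 0.029 93.9
```

```text
t: 17.55
ee_pos: [0.5929, -0.2029, 0.1503]
eef_rot: [[-0.998, -0.064, 0.002], [-0.064, 0.998, -0.002], [-0.001, -0.002, -1.0]]
wrist_force: [0.8, -0.7, 0.5]
opening: 0.0853
t: 17.8
ee_pos: [0.5908, -0.1977, 0.1171]
eef_rot: [[-0.998, -0.068, -0.005], [-0.068, 0.998, 0.002], [0.005, 0.002, -1.0]]
wrist_force: [-0.1, 0.3, -0.9]
opening: 0.0857
bearing 0
gear 0
cap 1965 nominal pad [ 592.8 -204.4] rect [ 593.  -198.8] [47.  23.8] 4.5 circ [ 593.  -198.5] 25.7 mean [ 591.7 -198.6] z 0.0585
sleeve 1399 nominal pad [ 661.9 -215.8] rect [ 656.1 -220.6] [32.8 33.4] 54.5 circ [ 656.4 -220.5] 17.1 mean [ 654.4 -220.4] z 0.0747
t 17.85 tcp [ 591.5 -197.6  118.2] yaw 93.94 tilt [-0.0034  0.0015] open 0.0851 j [-18.5  28.2  -4.6  57.4   0.  -22.4]
delta_pos [-1.3 -1.6 89.2] dist 89 rot_z 0.04 F [0.3 1.4 1. ]
```

View pics/w13.png

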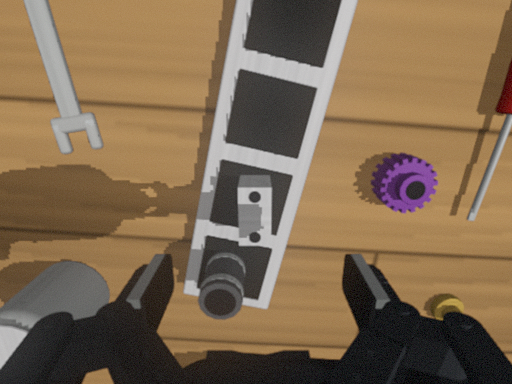

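The cap at (255,212) is aligned with the jaws and centred. Descend and close.

```bash
python3 -m jog '{"delta_pos":[[-1,-1,20],[-1,-1,45],[-1,-1,65],[-1,-1,78],[-1,-1,85],[-1,-1,88],[-1,-1,89],[-1,-1,89],[-1,-1,89],[-1,-1,89]],"delta_rot":[[0,0,0],[0,0,0],[0,0,0],[0,0,0],[0,0,0],[0,0,0],[0,0,0],[0,0,0],[0,0,0],[0,0,0]],"fingers":[1,1,1,1,1,1,1,1,1,1]}'
python3 go.py 0.593 -0.1988 0.029 94; python3 -c "
from h import *
shot('wrist','w14.png')"
```

```text
t: 18.68
ee_pos: [0.5948, -0.2, 0.0316]
eef_rot: [[-0.998, -0.068, 0.002], [-0.068, 0.998, -0.001], [-0.002, -0.001, -1.0]]
wrist_force: [-0.0, 0.0, 0.1]
opening: 0.0856
t 18.68 tcp [ 594.8 -200.    31.6] yaw 93.9 tilt [ 0.0019 -0.0007] open 0.0856 j [-18.6  32.6 -11.1  46.2  -0.  -22.5]
delta_pos [1.8 1.3 2.6] dist 3 rot_z -0.1 F [-0.   0.   0.1]
```

View pics/w14.png

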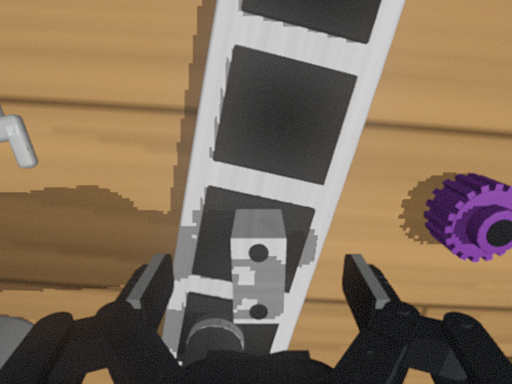

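```bash
python3 -m jog '{"delta_pos":[[1,1,2],[1,1,2],[1,1,2],[1,1,2],[1,1,2],[1,1,2],[1,1,2],[1,1,2],[1,1,2],[1,1,2],[1,1,2],[1,1,2]],"delta_rot":[[0,0,0],[0,0,0],[0,0,0],[0,0,0],[0,0,0],[0,0,0],[0,0,0],[0,0,0],[0,0,0],[0,0,0],[0,0,0],[0,0,0]],"fingers":[1,1,-1,-1,-1,-1,-1,-1,-1,-1,-1,-1]}' 60
python3 go.py 0.593 -0.1988 0.029 94
python3 -m jog '{"delta_pos":[[0,0,0],[0,0,0],[0,0,-4],[0,0,-12],[0,0,-30],[0,0,-60],[0,0,-90],[0,0,-120],[0,0,-130],[0,0,-130],[0,0,-130]],"delta_rot":[[0,0,0],[0,0,0],[0,0,0],[0,0,0],[0,0,0],[0,0,0],[0,0,0],[0,0,0],[0,0,0],[0,0,0],[0,0,0]],"fingers":[-1,-1,-1,-1,-1,-1,-1,-1,-1,-1,-1]}'
python3 held.py w15.png -.045 -.022 .012
python3 go.py 0.5225 0.1858 0.15 96.6
```

```text
t: 19.73
ee_pos: [0.5931, -0.199, 0.0286]
eef_rot: [[-0.998, -0.068, 0.0], [-0.068, 0.998, -0.0], [-0.0, -0.0, -1.0]]
wrist_force: [-0.4, -0.1, 2.1]
opening: 0.0232
t 19.73 tcp [ 593.1 -199.    28.6] yaw 93.88 tilt [ 0.0005 -0.0003] open 0.0232 j [-18.5  32.7 -11.5  45.8  -0.  -22.4]
delta_pos [ 0.1  0.2 -0.4] dist 0 rot_z -0.12 F [-0.4 -0.1  2.1]
t: 20.65
ee_pos: [0.5928, -0.1988, 0.1583]
eef_rot: [[-0.998, -0.068, 0.0], [-0.068, 0.998, -0.0], [-0.0, -0.0, -1.0]]
wrist_force: [-0.8, -0.4, -1.8]
opening: 0.0233
5027 z pct [-0.03635387 -0.02990972 -0.02931369 -0.02875043]
((-0.5172579288482666, 0.590110719203949), 26.308929443359375) ((-0.35536766052246094, 0.0024709701538085938), (23.993389129638672, 48.032737731933594), 89.98729705810547)
t 20.7 tcp [ 591.8 -198.4  156.9] yaw 93.89 tilt [-0.0024  0.0009] open 0.0234 j [-18.5  26.8  -1.   62.4   0.  -22.4]
delta_pos [ 43.1 388.1   7.4] dist 391 rot_z -2.71 F [ 0.2  0.5 -2.5]
```

View pics/w15.png

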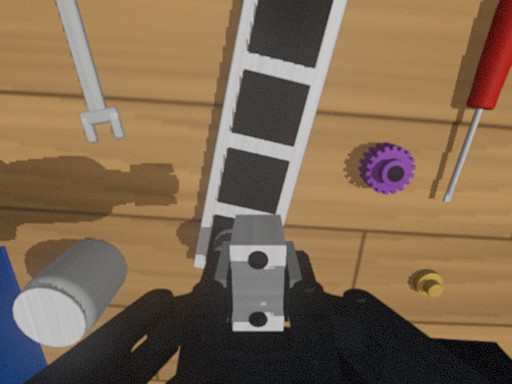

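The cap is held at (258,275), dead centre and level, with its pad at (252,180) empty. It goes to the second bay, at (522.4,185.8) mm.

```bash
python3 -m jog '{"delta_pos":[[4,36,0],[8,75,0],[13,115,0],[17,155,0],[22,195,0],[26,235,0],[31,275,0],[35,312,0],[39,346,0],[42,372,2],[44,386,6],[44,389,10]],"delta_rot":[[0,0,0],[0,0,0],[0,0,-1],[0,0,-2],[0,0,-2.7],[0,0,-2.7],[0,0,-2.7],[0,0,-2.7],[0,0,-2.7],[0,0,-2.7],[0,0,-2.7],[0,0,-2.7]],"fingers":[-1,-1,-1,-1,-1,-1,-1,-1,-1,-1,-1,-1]}'
python3 -m jog '{"delta_pos":[[0,0,20],[0,0,45],[0,0,65],[0,0,80],[0,0,90],[0,0,97],[0,0,103],[0,0,108],[0,0,111],[0,0,112],[0,0,112],[0,0,112]],"delta_rot":[[0,0,0],[0,0,0],[0,0,0],[0,0,0],[0,0,0],[0,0,0],[0,0,0],[0,0,0],[0,0,0],[0,0,0],[0,0,0],[0,0,0]],"fingers":[-1,-1,-1,-1,-1,-1,-1,-1,-1,-1,-1,-1]}'
python3 go.py 0.5224 0.1858 0.0245 96.6
```

```text
t: 21.7
ee_pos: [0.5203, 0.1885, 0.1458]
eef_rot: [[-0.993, -0.119, -0.004], [-0.119, 0.993, -0.0], [0.004, 0.0, -1.0]]
wrist_force: [-0.4, -0.5, -1.8]
opening: 0.0232
t: 22.7
ee_pos: [0.5231, 0.1865, 0.037]
eef_rot: [[-0.993, -0.115, 0.001], [-0.115, 0.993, 0.0], [-0.001, 0.0, -1.0]]
wrist_force: [-0.0, 0.2, -2.4]
opening: 0.0231
t 22.7 tcp [523.1 186.5  37. ] yaw 96.59 tilt [0.001  0.0003] open 0.0231 j [ 19.6  26.5 -21.8  41.7  -0.   13. ]
delta_pos [ 0.8 -0.6 12.5] dist 12 rot_z -0.01 F [-0.   0.2 -2.4]
```

```bash
python3 -m jog '{"delta_pos":[[0,0,4],[0,0,7],[0,0,9],[0,0,10.5],[0,0,11],[0,0,11.5],[0,0,12],[0,0,12],[0,0,12]],"delta_rot":[[0,0,0],[0,0,0],[0,0,0],[0,0,0],[0,0,0],[0,0,0],[0,0,0],[0,0,0],[0,0,0]],"fingers":[-1,-1,-1,-1,-1,-1,-1,-1,-1]}'
python3 go.py 0.5224 0.1858 0.0245 96.6; python3 -c "
from h import *
shot('wrist','w16.png')"
```

```text
t: 23.45
ee_pos: [0.5226, 0.1863, 0.0246]
eef_rot: [[-0.993, -0.115, 0.0], [-0.115, 0.993, -0.0], [-0.0, -0.0, -1.0]]
wrist_force: [-1.0, -0.8, -0.1]
opening: 0.0228
t 23.45 tcp [522.6 186.3  24.6] yaw 96.59 tilt [ 0. -0.] open 0.0228 j [ 19.6  27.3 -22.6  40.1  -0.   13. ]
delta_pos [ 0.2 -0.4  0.1] dist 1 rot_z -0.01 F [-1.  -0.8 -0.1]
```

View pics/w16.png

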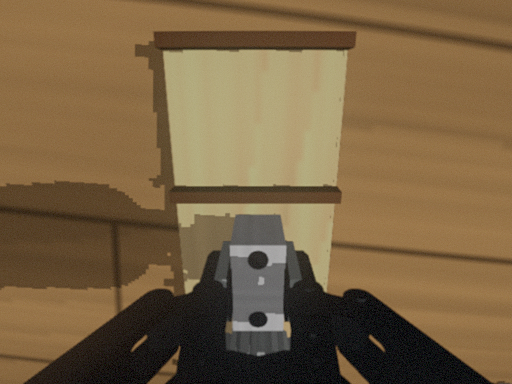

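The cap at (258,280) sits in the second bay and is touching the floor, since the carried weight has gone from the wrist force. Releasing.

```bash
python3 -m jog '{"delta_pos":[[0,0,0.3],[0,0,0.3],[0,0,0.3],[0,0,0.3],[0,0,0.3],[0,0,0.3],[0,0,0.3],[0,0,0.3],[0,0,0.3],[0,0,-10],[0,0,-35],[0,0,-70]],"delta_rot":[[0,0,0],[0,0,0],[0,0,0],[0,0,0],[0,0,0],[0,0,0],[0,0,0],[0,0,0],[0,0,0],[0,0,0],[0,0,0],[0,0,0]],"fingers":[-0.3,-0.1,0.2,0.4,0.7,1,1,1,1,1,1,1]}'
python3 - <<'E'
from parts import *
c,s=shot("wrist","w17.png");P=cloud(c,s)
m=(P[...,2]>.049)&(P[...,2]<.06)&(np.hypot(P[...,0]-.5224,P[...,1]-.186)<.045)
print(m.sum(),cv2.minAreaRect((P[m][:,:2]*1000).astype(np.float32)),np.median(P[m][:,2]),w(B,-.035))
E
python3 go.py 0.6563 -0.2207 0.15 80.6
```

```text
t: 24.5
ee_pos: [0.52, 0.1854, 0.0931]
eef_rot: [[-0.993, -0.115, -0.006], [-0.115, 0.993, -0.002], [0.006, -0.001, -1.0]]
wrist_force: [0.5, 0.1, 0.5]
opening: 0.0853
2315 ((522.3622436523438, 187.62759399414062), (46.465274810791016, 24.033329010009766), 6.483456611633301) 0.05389365131864429 [0.52243195 0.1857772 ]
t 24.55 tcp [525.4 187.3 101.7] yaw 96.58 tilt [0.007  0.0025] open 0.085 j [ 19.6  22.6 -16.9  50.1   0.   13. ]
delta_pos [ -83.6 -420.2  -48.4] dist 431 rot_z 15.98 F [1.7 0.5 4.1]
```

View pics/w17.png

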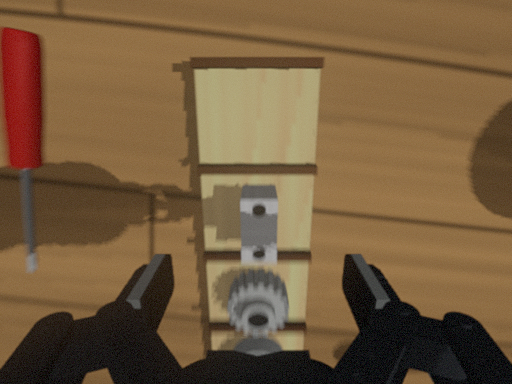

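The cap stands at (259,230), measured at (522.4,187.6) mm against (522.4,185.8). The sleeve is last.

```bash
python3 -m jog '{"delta_pos":[[-3,-15,-35],[-10,-50,-55],[-18,-88,-55],[-26,-127,-55],[-34,-166,-55],[-42,-205,-55],[-50,-244,-55],[-58,-283,-55],[-66,-320,-55],[-74,-357,-55],[-80,-390,-55],[-86,-418,-55]],"delta_rot":[[0,0,0],[0,0,2],[0,0,4],[0,0,6],[0,0,8],[0,0,10],[0,0,12],[0,0,14],[0,0,16],[0,0,16],[0,0,16],[0,0,16]],"fingers":[1,1,1,1,1,1,1,1,1,1,1,1]}'
python3 -m jog '{"delta_pos":[[0,0,5],[0,0,10],[0,0,10],[0,0,10]],"delta_rot":[[0,0,0],[0,0,0],[0,0,0],[0,0,0]],"fingers":[1,1,1,1]}'
python3 - <<'E'
from parts import *
c,s=shot("wrist","w18.png"); parts(c,s)
E
python3 go.py 0.6563 -0.2207 0.035 80.6
```

```text
t: 25.55
ee_pos: [0.6565, -0.2219, 0.1502]
eef_rot: [[-0.986, 0.165, 0.001], [0.165, 0.986, -0.001], [-0.001, -0.001, -1.0]]
wrist_force: [0.3, 0.8, -0.3]
opening: 0.0855
t: 25.88
ee_pos: [0.6551, -0.2176, 0.139]
eef_rot: [[-0.987, 0.162, -0.002], [0.162, 0.987, 0.001], [0.002, 0.001, -1.0]]
wrist_force: [-0.3, -0.9, 0.3]
opening: 0.0855
bearing 0
gear 0
cap 0
sleeve 1500 nominal pad [ 661.9 -215.8] rect [ 656.3 -220.5] [32.6 34.1] 80.5 circ [ 656.5 -220.2] 17.2 mean [ 655.3 -220.2] z 0.0747
t 25.93 tcp [ 655.4 -217.6  139.5] yaw 80.68 tilt [-0.0009  0.0006] open 0.0856 j [-18.4  33.8   8.8  65.    0.   -9. ]
delta_pos [ -1.5  -3.  104.5] dist 105 rot_z 0.08 F [ 0.4  0.3 -0.6]
```

View pics/w18.png

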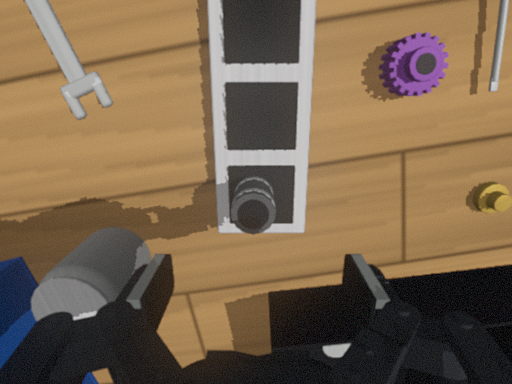

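The sleeve is at (253,210), standing clear of the grey can at (100,275) and the tray. Descending.

```bash
python3 -m jog '{"delta_pos":[[-1,-3,20],[-1,-3,45],[-1,-3,68],[-1,-3,85],[-1,-3,95],[-1,-3,101],[-1,-3,104],[-1,-3,104],[-1,-3,104],[-1,-3,104],[-1,-3,104]],"delta_rot":[[0,0,0],[0,0,0],[0,0,0],[0,0,0],[0,0,0],[0,0,0],[0,0,0],[0,0,0],[0,0,0],[0,0,0],[0,0,0]],"fingers":[1,1,1,1,1,1,1,1,1,1,1]}'
python3 go.py 0.6563 -0.2205 0.035 80.6; python3 -c "
from h import *
shot('wrist','w19.png')"
```

```text
t: 26.85
ee_pos: [0.6573, -0.2225, 0.0366]
eef_rot: [[-0.987, 0.164, 0.002], [0.164, 0.987, -0.001], [-0.002, -0.0, -1.0]]
wrist_force: [0.2, -1.0, -0.3]
opening: 0.0854
t 26.85 tcp [ 657.3 -222.5   36.6] yaw 80.58 tilt [ 0.002  -0.0007] open 0.0854 j [-18.7  38.1   0.6  52.4  -0.   -9.3]
delta_pos [1.3 1.8 1.6] dist 3 rot_z -0.02 F [ 0.2 -1.  -0.3]
```

View pics/w19.png

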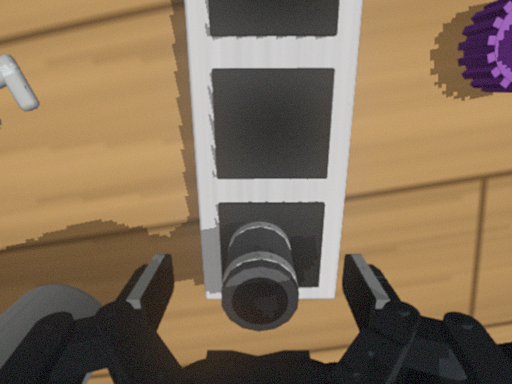

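The sleeve, with its top at (260,292), is between the jaws. Close and lift.

```bash
python3 -m jog '{"delta_pos":[[1,1.5,1],[1,1.5,1],[1,1.5,1],[1,1.5,1],[1,1.5,1],[1,1.5,1],[1,1.5,1],[1,1.5,1],[1,1.5,1],[1,1.5,1],[1,1.5,1],[1,1.5,1]],"delta_rot":[[0,0,0],[0,0,0],[0,0,0],[0,0,0],[0,0,0],[0,0,0],[0,0,0],[0,0,0],[0,0,0],[0,0,0],[0,0,0],[0,0,0]],"fingers":[1,1,-1,-1,-1,-1,-1,-1,-1,-1,-1,-1]}' 60
python3 go.py 0.6563 -0.2205 0.035 80.6
python3 -m jog '{"delta_pos":[[0,0,0],[0,0,-4],[0,0,-12],[0,0,-30],[0,0,-60],[0,0,-90],[0,0,-115],[0,0,-120],[0,0,-120],[0,0,-120]],"delta_rot":[[0,0,0],[0,0,0],[0,0,0],[0,0,0],[0,0,0],[0,0,0],[0,0,0],[0,0,0],[0,0,0],[0,0,0]],"fingers":[-1,-1,-1,-1,-1,-1,-1,-1,-1,-1]}'
python3 held.py w20.png -.055 -.03 .016
python3 go.py 0.4529 0.1777 0.15 96.6
```

```text
t: 27.9
ee_pos: [0.656, -0.2209, 0.0347]
eef_rot: [[-0.987, 0.164, 0.001], [0.164, 0.987, -0.001], [-0.001, -0.0, -1.0]]
wrist_force: [-0.6, -0.7, 0.7]
opening: 0.0326
t 27.9 tcp [ 656.  -220.9   34.7] yaw 80.58 tilt [ 0.0005 -0.0005] open 0.0326 j [-18.6  38.1   0.3  52.2  -0.   -9.2]
delta_pos [-0.3  0.4 -0.3] dist 1 rot_z -0.02 F [-0.6 -0.7  0.7]
t: 28.73
ee_pos: [0.6551, -0.2202, 0.1533]
eef_rot: [[-0.987, 0.163, -0.002], [0.163, 0.987, 0.001], [0.002, 0.0, -1.0]]
wrist_force: [-0.2, 0.1, -2.9]
opening: 0.0331
4905 z pct [-0.04041157 -0.03990881 -0.03929595 -0.03821565]
((-0.04769545793533325, -1.4555755853652954), 19.612367630004883) ((-0.2665691375732422, 0.0009632110595703125), (34.482669830322266, 31.980688095092773), 0.06983581185340881)
t 28.78 tcp [ 654.4 -220.   152.2] yaw 80.59 tilt [-0.0036  0.0013] open 0.0326 j [-18.6  33.6  10.2  66.9   0.   -9.2]
delta_pos [263.8 359.4   3.4] dist 446 rot_z -16.01 F [-0.5 -0.8 -2.9]
```

View pics/w20.png

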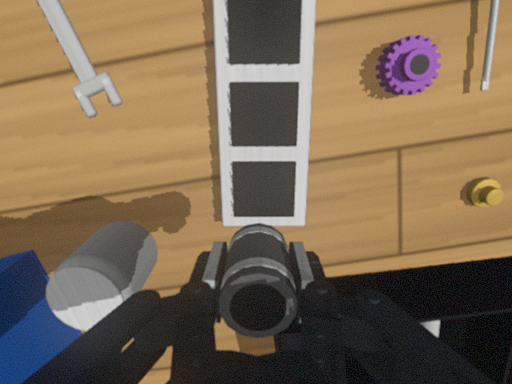

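The sleeve is held upright and centred at (258,295), and the whole strip-down rack is now empty. It goes to the nearest bay, at (452.9,177.7) mm.

```bash
python3 -m jog '{"delta_pos":[[16,22,0],[37,50,0],[60,81,0],[83,112,0],[106,143,0],[129,175,0],[152,206,0],[175,237,0],[198,268,0],[221,299,0],[242,328,0],[256,347,0]],"delta_rot":[[0,0,0],[0,0,-2],[0,0,-4],[0,0,-6],[0,0,-8],[0,0,-10],[0,0,-12],[0,0,-14],[0,0,-16],[0,0,-16],[0,0,-16],[0,0,-16]],"fingers":[-1,-1,-1,-1,-1,-1,-1,-1,-1,-1,-1,-1]}'
python3 -m jog '{"delta_pos":[[0,0,0],[0,0,0],[0,0,0],[0,0,0]],"delta_rot":[[0,0,0],[0,0,0],[0,0,0],[0,0,0]],"fingers":[-1,-1,-1,-1]}'
python3 go.py 0.4529 0.1780 0.05 96.6
```

```text
t: 29.78
ee_pos: [0.4561, 0.1655, 0.1522]
eef_rot: [[-0.993, -0.117, -0.005], [-0.117, 0.993, -0.0], [0.005, 0.0, -1.0]]
wrist_force: [1.2, -0.0, -2.6]
opening: 0.0329
t: 30.12
ee_pos: [0.4598, 0.1627, 0.1535]
eef_rot: [[-0.994, -0.114, -0.002], [-0.114, 0.994, -0.001], [0.002, -0.001, -1.0]]
wrist_force: [-0.1, 0.3, -3.9]
opening: 0.033
t 30.12 tcp [459.8 162.7 153.5] yaw 96.52 tilt [-0.0015 -0.0009] open 0.033 j [ 19.5  14.1 -21.1  54.8  -0.   13. ]
delta_pos [  4.9  16.1 103.5] dist 105 rot_z -0.08 F [-0.1  0.3 -3.9]
```

```bash
python3 -m jog '{"delta_pos":[[5,16,10],[5,16,30],[5,16,52],[5,16,70],[5,16,84],[5,16,93],[5,16,99],[5,16,103],[5,16,105],[5,16,105],[5,16,105],[5,16,105]],"delta_rot":[[0,0,0],[0,0,0],[0,0,0],[0,0,0],[0,0,0],[0,0,0],[0,0,0],[0,0,0],[0,0,0],[0,0,0],[0,0,0],[0,0,0]],"fingers":[-1,-1,-1,-1,-1,-1,-1,-1,-1,-1,-1,-1]}'
python3 go.py 0.4529 0.1780 0.0305 96.6; python3 -c "
from h import *
shot('wrist','w21.png')"
```

```text
t: 31.12
ee_pos: [0.4538, 0.1792, 0.0501]
eef_rot: [[-0.993, -0.115, 0.001], [-0.115, 0.993, 0.001], [-0.001, 0.0, -1.0]]
wrist_force: [0.3, -0.5, -3.5]
opening: 0.0326
t 31.12 tcp [453.8 179.2  50.1] yaw 96.59 tilt [0.0014 0.0006] open 0.0326 j [ 21.5  20.1 -30.4  39.4   0.   15. ]
delta_pos [ 1.  -1.1 19.6] dist 20 rot_z -0.01 F [ 0.3 -0.5 -3.5]
```

View pics/w21.png

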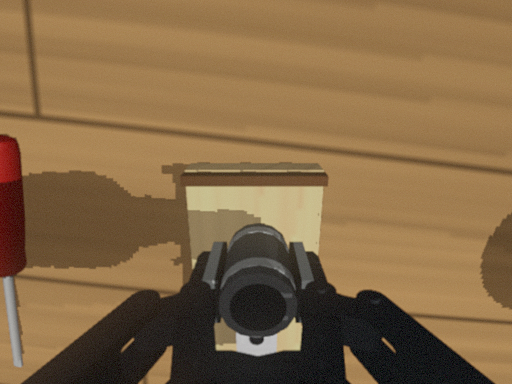

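The sleeve at (258,285) is over the nearest bay, which has its end divider at row 178. Lowering slowly.

```bash
python3 -m jog '{"delta_pos":[[0.5,-1,5],[0.5,-1,9],[0.5,-1,12],[0.5,-1,14],[0.5,-1,16],[0.5,-1,17],[0.5,-1,18],[0.5,-1,18.5],[0.5,-1,19],[0.5,-1,19.5],[0.5,-1,19.5],[0.5,-1,19.5]],"delta_rot":[[0,0,0],[0,0,0],[0,0,0],[0,0,0],[0,0,0],[0,0,0],[0,0,0],[0,0,0],[0,0,0],[0,0,0],[0,0,0],[0,0,0]],"fingers":[-1,-1,-1,-1,-1,-1,-1,-1,-1,-1,-1,-1]}'
python3 go.py 0.4529 0.1780 0.0305 96.6
```

```text
t: 32.17
ee_pos: [0.4528, 0.1779, 0.0306]
eef_rot: [[-0.993, -0.115, 0.0], [-0.115, 0.993, 0.0], [-0.0, 0.0, -1.0]]
wrist_force: [-2.3, -0.6, 6.5]
opening: 0.033
t 32.17 tcp [452.8 177.9  30.6] yaw 96.59 tilt [0.0004 0.0002] open 0.033 j [ 21.5  21.5 -32.   36.5   0.   14.9]
delta_pos [-0.1  0.1  0.1] dist 0 rot_z -0.01 F [-2.3 -0.6  6.5]
```

Contact (+6.5 N). I'll release and rise.

```bash
python3 -m jog '{"delta_pos":[[0,0,0],[0,0,0],[0,0,0],[0,0,0],[0,0,0],[0,0,0],[0,0,0],[0,0,0],[0,0,-5],[0,0,-15],[0,0,-40],[0,0,-80]],"delta_rot":[[0,0,0],[0,0,0],[0,0,0],[0,0,0],[0,0,0],[0,0,0],[0,0,0],[0,0,0],[0,0,0],[0,0,0],[0,0,0],[0,0,0]],"fingers":[-0.1,0,0.2,0.4,0.7,1,1,1,1,1,1,1]}'
python3 -m jog '{"delta_pos":[[10,0,-40],[30,0,-80],[60,0,-110],[70,0,-140],[70,0,-150],[70,0,-150],[70,0,-150],[70,0,-150]],"delta_rot":[[0,0,0],[0,0,0],[0,0,0],[0,0,0],[0,0,0],[0,0,0],[0,0,0],[0,0,0]],"fingers":[1,1,1,1,1,1,1,1]}'
cat > chk.py <<'E'
from parts import *
for cam in("wrist","side","scene"):
    c,s=shot(cam,"end_"+cam+".png");P=cloud(c,s)
    for n,x,z,in(("sleeve",-.105,.07),("cap",-.035,.054),("gear",.035,.054),("bearing",.105,.042)):
        q=P[...,:2]-w(B,x); a=B["a"]; X=(q[...,0]*np.cos(a)+q[...,1]*np.sin(a))*1000; Y=(-q[...,0]*np.sin(a)+q[...,1]*np.cos(a))*1000
        m=(abs(X)<32)&(abs(Y)<40)&(abs(P[...,2]-z)<.005)
        if m.sum()<8: print(cam,n,"n",m.sum());continue
        r=cv2.minAreaRect(np.c_[X[m],Y[m]].astype(np.float32)); print(cam,n,m.sum(),"off",np.round(r[0],1),"size",np.round(r[1],1),"top z",round(float(np.median(P[...,2][m])),4))
E
python3 chk.py
```

```text
t: 33.17
ee_pos: [0.4497, 0.1767, 0.1081]
eef_rot: [[-0.993, -0.115, -0.007], [-0.115, 0.993, -0.003], [0.008, -0.002, -1.0]]
wrist_force: [1.3, 0.2, -1.2]
opening: 0.0854
t: 33.83
ee_pos: [0.3829, 0.1697, 0.2589]
eef_rot: [[-0.993, -0.115, -0.001], [-0.115, 0.993, -0.001], [0.001, -0.0, -1.0]]
wrist_force: [0.3, -0.3, 0.3]
opening: 0.0854
wrist sleeve 571 off [0.9 1.7] size [31.8 33.2] top z 0.0701
wrist cap 548 off [-0.   1.5] size [24.  46.8] top z 0.054
wrist gear 228 off [1.2 0.9] size [24.9 24.4] top z 0.0539
wrist bearing 646 off [0.4 0.7] size [48.2 47.3] top z 0.0424
side sleeve 95 off [ 1.4 -3.2] size [33.9 31.9] top z 0.0686
side cap 119 off [-0.2 -2.7] size [29.1 43.4] top z 0.0522
side gear 55 off [ 0.  -2.4] size [28.1 23.4] top z 0.0524
side bearing 178 off [-1.6 -5.4] size [50.2 46.2] top z 0.0407
scene sleeve 308 off [ 3.3 -0.1] size [33.5 32.5] top z 0.0692
scene cap 417 off [2.4 0.9] size [46.9 23.6] top z 0.053
scene gear 223 off [3.8 0.2] size [24.9 24.7] top z 0.0533
scene bearing 815 off [3.  0.5] size [46.8 46.6] top z 0.0416
```

View pics/end_wrist.png

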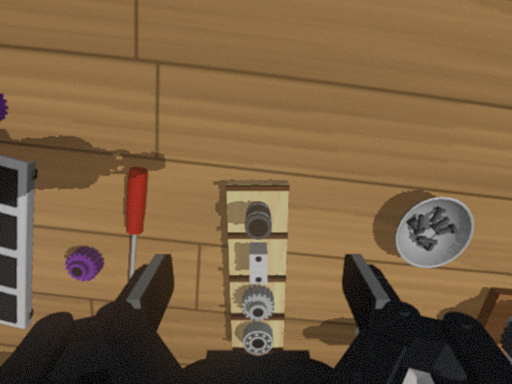

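View pics/end_side.png

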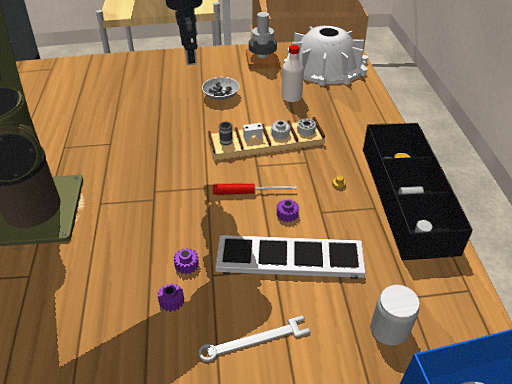

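The final views show sleeve, cap, gear and bearing standing in bays 1 to 4 from the robot, at (225,132), (253,131), (281,128) and (306,126) in the side view. The strip-down rack is empty, the purple gears haven't moved, and the gripper is clear. Handing in.

```bash
python3 -m jog '{"delta_pos":[[0,0,0],[0,0,0],[0,0,0]],"delta_rot":[[0,0,0],[0,0,0],[0,0,0]],"fingers":[1,1,1]}'; python3 -c "
from station import env
print(env.sign_off())"
```

```text
t: 34.23
ee_pos: [0.3831, 0.1698, 0.2594]
eef_rot: [[-0.993, -0.115, -0.001], [-0.115, 0.993, -0.001], [0.001, -0.0, -1.0]]
wrist_force: [0.9, -0.4, 0.1]
opening: 0.0858
the job is handed in; nothing more can be done
None
```

All four parts are in the build rack in reverse order: bearing in the farthest bay, then gear, cap, and the sleeve nearest the robot. I handed the job in at about 34 s; the hand-in gives no verdict.

- **Position:** in the last wrist-camera check every part was within 2 mm of its bay centre, with top heights matching parts standing flat on the bay floors. The gripper was open and clear.
- **Disagreement between views:** the fixed cameras differed from the wrist camera by a few mm. The side view was worst, putting the bearing 5.4 mm off-centre. That is near the cameras' 2 mm calibration and well inside the 15 mm limit.
- **Failures and look-alikes:** no check failed, and the purple gears were not touched.

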